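# Nip up the eye screw of a test-board clamp with a tommy bar

### The job

Tighten the eye screw of the circuit-board clamp: take the steel bar from its rest, slide it through the eye so that it sticks out on the far side, and turn the eye clockwise (seen from above) until it comes home against its stop; there bear on it firmly for about a second without forcing it. Then draw the bar out and lay it back in both notches of its rest, leaving everything else on the bench where it is; only the bar may touch the eye screw.

Things in the scene. Friction and masses are not known exactly. Their poses are not given: they have to be found in the camera images.
- eye_center (a point): Centre of the hole of the eye, 80 mm above the bench on the upright axis of the eye screw. x axis along the hole (level), z up. The eye is a plain steel ring standing on the screw: 30 mm outside, 14 mm hole, 14 mm thick along the hole, heights 65 to 95 mm. So the 10 mm bar has 2 mm to spare all round and swings about 0.3 rad either way before it takes the eye along.
- eye_turn (a joint): Turn of the eye screw, rad; grows clockwise seen from above, the hole's axis turning with it. Starts anywhere from 0 to 0.4; hard stop at 1.1. It needs about 0.10 N m to turn, stays where it is left and does not sink noticeably. Bear on it there with 0.25 to 0.4 N m about the screw's axis (a side push of 4 to 7 N, 58 mm out); over 0.6 N m is forcing it.
- clamp: The board clamp under the eye screw, fixed to the bench (place and yaw vary), origin on the bench on the screw's axis: aluminium base 125 x 95 x 16 mm, green board, dark clamp bar 34 x 92 mm across it with its top at 36 mm, two screw heads to 44 mm.
- rod_center (a point): Centre of the steel bar: a plain round rod, 10 mm diameter, 170 mm long over its half-round ends, about 0.1 kg, both ends alike. x axis along the bar. At the start it lies level in its rest, 45 mm above the bench, its centre within 8 mm of the rest's middle.
- rod: The same bar; its origin is also its centre.
- rest_mid (a point): Middle of the bar's rest at the height of a bar lying in it (45 mm above the bench); x along the bar, z up. Black plastic foot 130 x 50 x 8 mm with two supports 10 mm thick, 50 mm either side of the middle, each with a 90 degree V notch open upward (mouth 34 mm wide, tips 59 mm high). Fixed; place and yaw vary; clamp and rest may change sides.
- chip_tray: bystander: black divided tray 85 x 62 x 14 mm
- tweezers: bystander: steel tweezers, 120 mm long, flat on the bench
- objective: bystander: small metal lens barrel standing upright, 30 mm diameter, 44 mm high
- dish: bystander: flat glass dish, 60 mm diameter, 14 mm high
- driver: bystander: screwdriver 160 mm, lying
- slide_box: bystander: grey box 80 x 60 x 32 mm
- wipe_jar: bystander: amber jar, 56 mm diameter, 100 mm high
There are look-alikes about, which are no part of the job. There is more than one size of the clamp; the one meant has the size given above.

How it is judged (in metres and radians):
On the way, in this order (a step that is already met when the one before it is completed fails the run):
1. the bar is through the eye, sticking out at least about 10 mm beyond it (x of eye_center in the frame of rod_center between -0.072 and 0.072 m and y of eye_center in the frame of rod_center between -0.0045 and 0.0045 m and z of eye_center in the frame of rod_center between -0.0045 and 0.0045 m), for 0.2 s.
2. with the bar still through it, the eye is turned home (within 0.06 rad of its stop) and the bar bears on it firmly there (bar-eye contact force over 20 N for 0.3 s) (all of step 1 and value of joint eye_turn above 1.04 rad and contact force between rod and eye_turn above 20 N), for 0.3 s.
At the end, for the whole second after the job is handed in: The eye stands within 0.06 rad of its stop (joint over 1.04); the bar lies still in both notches of its rest, released: its centre within 20 mm along and 5 mm across and in height of the middle of the rest, in line within 0.1 rad (value of joint eye_turn above 1.04 rad and x of rod_center in the frame of rest_mid between -0.02 and 0.02 m and y of rod_center in the frame of rest_mid between -0.005 and 0.005 m and z of rod_center in the frame of rest_mid between -0.005 and 0.005 m and angle between the x axis of rod_center and the x axis of rest_mid, either way round below 0.1 rad and linear speed of rod below 0.02 m/s); the robot touches nothing.
It fails at once if the bar forces the eye: contact force between bar and eye over 80 N (contact force between rod and eye_turn above 80 N).
It fails at once if the gripper touches the eye screw itself (contact force between the arm and eye_turn above 0.5 N).
It fails at once if the gripper touches the eye screw itself (contact force between the fingers and eye_turn above 0.5 N).
It fails at once if a bystander is shifted by more than 20 mm (distance of any of chip_tray, tweezers, objective, dish, driver, slide_box, wipe_jar from where it was at the start of the episode above 0.02 m).
It also fails if it takes over 72 s, if anything falls off the work surface, if the arm or the gripper's body presses on something with over 40 N, if the wrist force passes 120 N, or if a joint passes its speed limit or range.

### The arm

A 6-joint arm with a two-finger parallel gripper is mounted at the origin on the work surface. World frame = base frame: x ahead of the robot, y to its left, z up, the work surface at z = 0. Lengths are in mm, angles in rad, forces in N, time in s.
With the tool pointing down it reaches from about 300 to 825 mm from the base axis. Payload 5.4 kg.
Tool frame: the origin (TCP) lies midway between the tips of the shut fingers; the grasp point (between the pads) lies manip.grip_point_offset behind it (manip.grip_point_offset is the distance from the TCP to the grasp point, in mm); z points along the fingers, y is the direction in which the jaws open and shut (so a half turn about z gives the same grasp; the last joint's range is limited). The gripper opens to 92 mm and grips with 3 to 60 N. Pads are 20 mm wide; open, the fingers measure 128 mm over their backs; the gripper's body (75 mm by 189 mm) begins 69 mm behind the grasp point.
Start: joints at [-1.44, 0.158, 1.597, -0, 1.386, -0.21], TCP at [192.165, -541.921, 214.601] pointing down, gripper open.
Joint ranges: [-2.91, 2.91], [-0.94, 2.29], [0.18, 2.7], [-1.29, 4.43], [0.17, 2.64], [-3, 3]. Speed limits (rad/s): [2.57, 2.57, 3.14, 3.14, 3.14, 3.14].

### API

Orientations are given as [roll, pitch, yaw] about the fixed x, y, z axes, in that order (R = Rz(yaw) Ry(pitch) Rx(roll)).
In Python, from plant import manip gives the robot as it stands.
- The arm moves only by the tool jog_arm, never from a script. Its argument "motion" is a list of rows, each an object of numbers: "x", "y", "z": the shift along the tool's x, y, z in mm; "ax", "ay", "az": the turn, a rotation vector about the tool's x, y, z in degrees. A call has 1 to 5 rows; each row is the pose to reach, as a shift and turn from the pose commanded when the call began, along the tool's axes at that moment; what a row does not reach only later rows make up. A row lasts 1/8 s, in which the tool goes at most 62.5 mm and 10.7 degrees, less where a joint would pass 70% of its speed; a pose out of reach is approached as far as the arm can. A call with a gripper value outside its range is refused whole. "fingers" is the opening, from 0 (shut) to 1 (fully open), set as the call begins (left out, the last holds). The fingers move at their own pace and stop on an object; the grip force is fixed at half the most. Time passes only in rows, so rows that repeat a pose let the fingers close. It gives the time, the measured TCP pose, the force and the opening at its end, in the units of the state.
- manip.observe(): the state, without advancing time (a new reading comes with each control period).
- manip.read_camera(name): name is "scene" or "top" or "wrist"; returns a dict with "pixels" (420x560x3 uint8, red, green, blue), "vertical_fov" (degrees; the focal length in pixels is half the picture's height over the tangent of half this angle, whatever the lens; pixels are square), "cx", "cy" (the principal point, pixels), "rvec" (rotation vector, rad) and "tvec" (3), from world to camera coordinates, as OpenCV has them. Camera axes: x right, y down, z forward; pixel columns grow to the right and rows downward; lengths in mm; the calibration is good to about 2 mm. A picture is of the moment at which its call begins. There is no depth.
- manip.hand_in(): hands the job in, once; it reports no verdict.
The state is a dict: "time": time; "joint_pos": joint angles; "qd": joint speeds; "joint_efforts": joint torques, N m; "tool_pos": TCP position; "tcp_rot": TCP orientation; "wrist_force": force on the tool from outside, world axes, zero at the start; "moment": the same for the moment, N m; "opening": finger opening in mm.
Only numpy, scipy, OpenCV 4.12 (cv2) and the standard library are available. Lean on these libraries where they do the work, as an engineer would, in place of code of your own. Each camera call takes 0.05 s, during which the arm holds its last target.

## Working session

There is one attempt and no reset: what is moved stays moved. The work goes in short steps, Python scripts to look and compute and a tool call to move; the robot and the scene stay as the last step left them, time stands still between calls to the robot, and variables do not carry over. Pictures are saved under pics/ and viewed, and the job is handed in when it is done.

Besides the shell and the picture viewer there is one more tool, called by a JSON object that holds its "api" and its "payload". jog_arm: Moves the arm, as the interface text tells. Its arguments: {"type":"object","properties":{"motion":{"type":"array","items":{"type":"object","properties":{"x":{"type":"number"},"y":{"type":"number"},"z":{"type":"number"},"ax":{"type":"number"},"ay":{"type":"number"},"az":{"type":"number"}}}},"fingers":{"type":"number"}},"required":["motion"]}

```bash
ls; mkdir -p pics; python3 - <<'E'
from plant import manip
import cv2
print(manip.observe(), manip.grip_point_offset)
for n in ["scene","top","wrist"]:
    r=manip.read_camera(n)
    cv2.imwrite(f"pics/{n}0.png",r["pixels"][:,:,::-1])
    print(n,{k:v for k,v in r.items() if k!="pixels"})
E
```

```text
pics
{'time': 0.0, 'joint_pos': array([-1.44009178e+00,  1.59039299e-01,  1.59823450e+00, -7.12491017e-06,
        1.38622174e+00, -2.10080372e-01]), 'qd': array([ 9.13413290e-04, -2.17393984e-03,  1.38653848e-03,  1.32768438e-03,
        2.14650476e-03,  6.35690398e-05]), 'joint_efforts': array([-5.32056965e-04, -3.85571015e+01, -3.22112703e+01,  7.01539661e-02,
        3.77764727e-02, -1.40666602e-04]), 'tool_pos': array([ 192.08408646, -541.29100318,  213.6232859 ]), 'tcp_rot': array([-3.13973015e+00, -3.89975804e-04,  3.40785871e-01]), 'wrist_force': array([ 0.00139982, -0.54200419, -0.37730373]), 'moment': array([-0.03477047, -0.00078551,  0.01120283]), 'opening': 91.87384077768556} 18.700000000000003
scene {'vertical_fov': 49.900887167207586, 'cx': 267.0958692493276, 'cy': 216.9068289156491, 'rvec': array([ 2.00467723,  0.78786207, -0.45505217]), 'tvec': array([-438.10711122, -151.62231344, 1363.83146972])}
top {'vertical_fov': 50.90491210074237, 'cx': 276.63290714245085, 'cy': 213.65855729023042, 'rvec': array([ 2.18392088, -2.13502458,  0.15775322]), 'tvec': array([ -33.64525103,  631.55330022, 1024.18460304])}
wrist {'vertical_fov': 61.64320325357993, 'cx': 281.2461068839152, 'cy': 213.56455216599568, 'rvec': array([-2.39553631,  1.6927086 ,  0.21042602]), 'tvec': array([-575.60483645,  -26.65699423,  389.89213315])}
```

View pics/scene0.png

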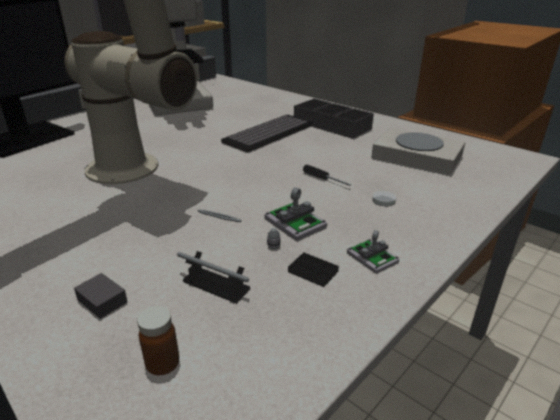

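View pics/top0.png

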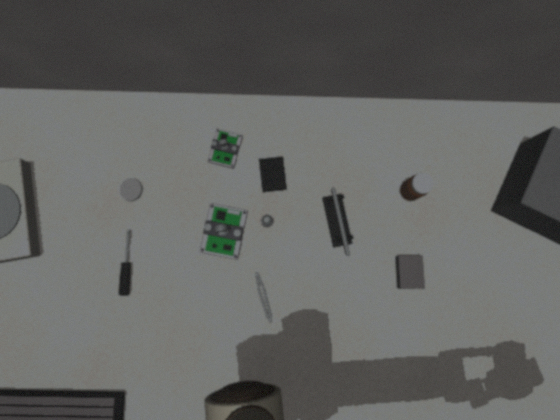

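View pics/wrist0.png

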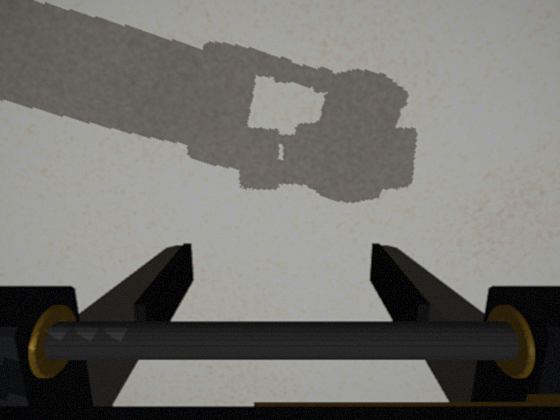

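```bash
cat > h.py <<'E'
import numpy as np, cv2
from plant import manip
from scipy.spatial.transform import Rotation as R
def K(r):
    f=210/np.tan(np.radians(r["vertical_fov"])/2)
    return np.array([[f,0,r["cx"]],[0,f,r["cy"]],[0,0,1]])
def ray(r,u,v):
    Rm=cv2.Rodrigues(np.array(r["rvec"]))[0]; t=np.array(r["tvec"])
    c=-Rm.T@t; d=Rm.T@np.linalg.inv(K(r))@np.array([u,v,1.]); return c,d
def onz(r,u,v,z):
    c,d=ray(r,u,v); return c+d*(z-c[2])/d[2]
def proj(r,P):
    return cv2.projectPoints(np.array(P,float).reshape(-1,3),np.array(r["rvec"]),np.array(r["tvec"]),K(r),None)[0][:,0]
def tri(obs):
    A=np.zeros((3,3));b=np.zeros(3)
    for r,u,v in obs:
        c,d=ray(r,u,v); d=d/np.linalg.norm(d); M=np.eye(3)-np.outer(d,d); A+=M;b+=M@c
    return np.linalg.solve(A,b)
def crop(r,u,v,w,h,s,name):
    im=r["pixels"][int(v-h/2):int(v+h/2),int(u-w/2):int(u+w/2),::-1]
    cv2.imwrite(name,cv2.resize(im,None,fx=s,fy=s,interpolation=cv2.INTER_CUBIC))
import pickle
def get(n,tag=None):
    r=manip.read_camera(n)
    if tag: pickle.dump(r,open(f"pics/{tag}.pkl","wb")); cv2.imwrite(f"pics/{tag}.png",r["pixels"][:,:,::-1])
    return r
def load(tag): return pickle.load(open(f"pics/{tag}.pkl","rb"))
E
python3 - <<'E'
from h import *
t=get("top","t1"); s=get("scene","s1")
for n,p in dict(big=[(209,205),(246,209),(239,257),(202,252)],small=[(216,129),(243,136),(234,167),(208,161)]).items():
    P=np.array([onz(t,*q,16)[:2] for q in p]); print(n,P.round(), np.linalg.norm(np.diff(P,axis=0),axis=1).round())
for q in [(334,190),(348,254)]: print(onz(t,*q,45).round())
crop(t,226,190,70,150,4,"pics/c1.png") 
crop(t,340,220,80,90,6,"pics/c2.png")
crop(s,320,220,160,120,5,"pics/c3.png")
crop(s,215,270,100,80,7,"pics/c4.png")
E
```

```text
big [[653. 148.]
 [645.  56.]
 [527.  70.]
 [537. 160.]] [ 92. 119.  91.]
small [[848. 139.]
 [832.  70.]
 [751.  90.]
 [765. 155.]] [71. 83. 67.]
[ 693. -158.   45.]
[ 539. -192.   45.]
```

View pics/c1.png

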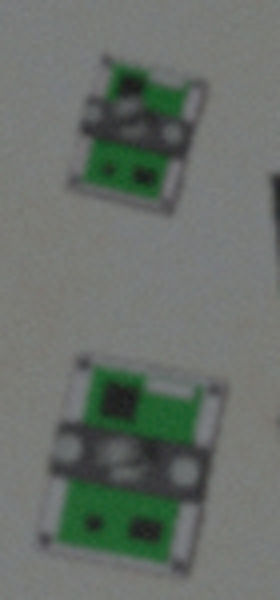

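View pics/c2.png

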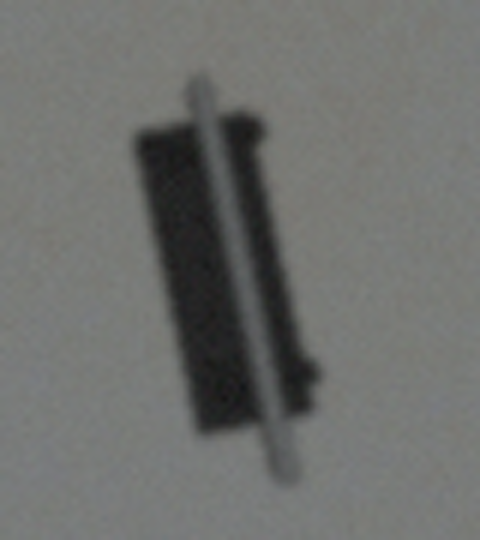

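View pics/c3.png

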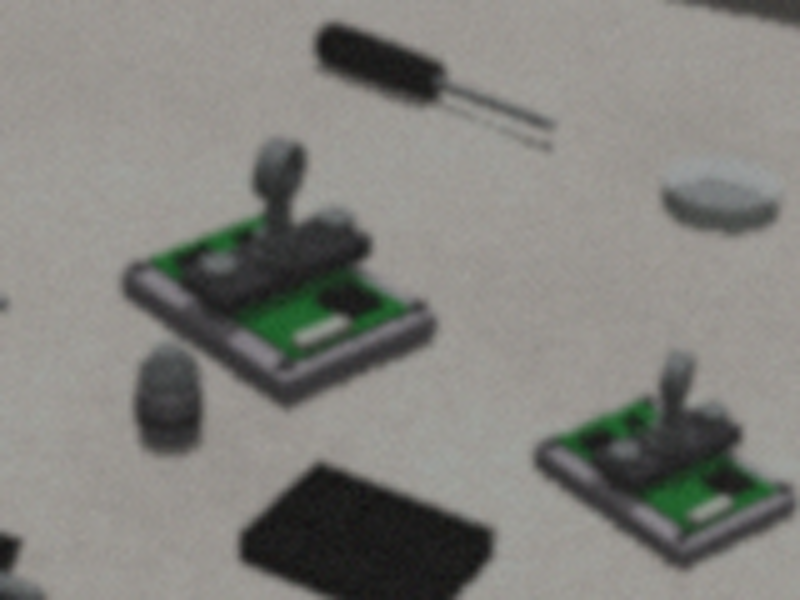

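View pics/c4.png

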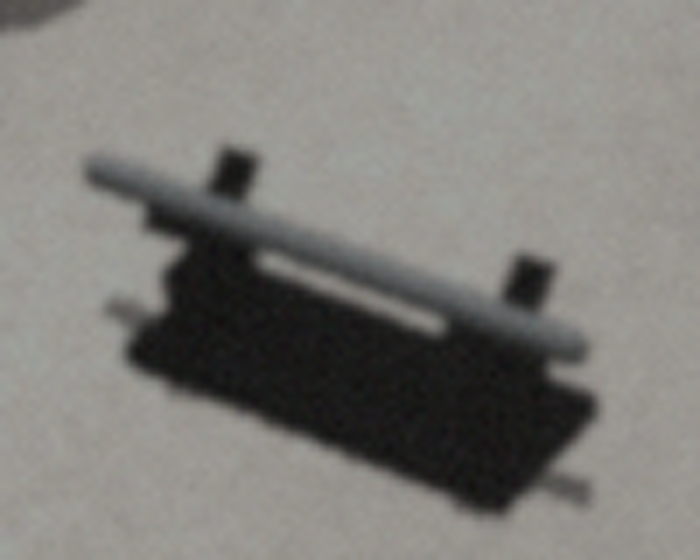

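```bash
python3 - <<'E'
from h import *
r=get("wrist"); o=manip.observe()
Rm=cv2.Rodrigues(np.array(r["rvec"]))[0]; c=-Rm.T@r["tvec"]
Rt=R.from_euler('xyz',o["tcp_rot"]).as_matrix()
print("cam in tool",(Rt.T@(c-o["tool_pos"])).round(1)); print((Rt.T@Rm.T).round(3)); print(c.round(), (Rm.T@[0,0,1]).round(3))
t=load("t1");s=load("s1")
# eye in top ring approx (224,230); scene (295,194)
for n in [[(t,224,229),(s,295.5,194)]]: print(tri(n).round(1))
for nm,q in dict(jar=(412,185),tray=(272,174),tw=(264,297),obj=(267,220),box=(410,271),dish=(131,189)).items(): print(nm,onz(t,*q,15).round())
E
```

```text
cam in tool [  69.     1.1 -170.4]
[[-0.    -0.97  -0.244]
 [ 1.    -0.001  0.001]
 [-0.001 -0.244  0.97 ]]
[ 258. -520.  385.] [-0.23  -0.082 -0.97 ]
[590.5 104.2  79.5]
jar [ 716. -358.   15.]
tray [736.  -6.  15.]
tw [432.   6.  15.]
obj [619.   4.  15.]
box [ 502. -349.   15.]
dish [689. 343.  15.]
```

```bash
cat >> h.py <<'E'
def shift(target,yaw,o=None,base=None):
    """tool-axis shift and rotvec(deg) from current measured pose to world target w/ yaw, tool down"""
    o=o or manip.observe()
    p,rt=(o["tool_pos"],R.from_euler('xyz',o["tcp_rot"])) if base is None else (np.array(base[0]),R.from_euler('xyz',base[1]))
    d=rt.inv().apply(np.array(target)-p)
    w=(rt.inv()*R.from_euler('xyz',[np.pi,0,yaw])).as_rotvec(degrees=True)
    return d.round(1),w.round(2)
E
python3 - <<'E'
from h import *
print(shift([610,-35,235],0.0))
E
```

```text
(array([ 563.2, -337.9,  -20.4]), array([-0.04, -0.  , 19.53]))
```

{"api": "jog_arm", "payload": {"motion": [{"x":60,"y":-15,"z":-20,"az":5},{"x":113,"y":-50,"z":-20,"az":10},{"x":170,"y":-85,"z":-20,"az":15},{"x":220,"y":-115,"z":-20,"az":19.5},{"x":270,"y":-150,"z":-20,"az":19.5}]}}

```text
validation failed for argument at $.mo...
```

{"api": "jog_arm", "payload": {"motion": [{"x":60,"y":0},{"x":120,"y":0},{"x":180,"y":0},{"x":220,"y":-40},{"x":220,"y":-100}]}}

```text
validation failed for argument at $.mo...
```

```bash
python3 - <<'E'
from h import *
o=manip.observe();print(o["time"],o["tool_pos"],o["tcp_rot"],o["joint_pos"]);print(shift([610,-35,235],0.0))
E
```

```text
0.3 [ 192.14755809 -541.69455383  214.25577935] [-3.14092234e+00 -1.38184802e-04  3.40830067e-01] [-1.44007474e+00  1.58631272e-01  1.59742952e+00 -4.73896481e-06
  1.38621625e+00 -2.10107653e-01]
(array([ 563.2, -337.9,  -20.4]), array([-0.04, -0.  , 19.53]))
```

{"api": "jog_arm", "payload": {"motion": [{"x":60,"y":-15,"z":-20,"ax":0,"ay":0,"az":5},{"x":113,"y":-50,"z":-20,"ax":0,"ay":0,"az":10},{"x":170,"y":-85,"z":-20,"ax":0,"ay":0,"az":15},{"x":220,"y":-115,"z":-20,"ax":0,"ay":0,"az":19.5},{"x":270,"y":-150,"z":-20,"ax":0,"ay":0,"az":19.5}]}}

```text
time: 0.92
tool_pos: [396.4, -310.3, 234.7]
tcp_rot: [3.141, -0.001, -0.0]
wrist_force: [-0.5, -0.8, 0.7]
opening: 91.9
```

{"api": "jog_arm", "payload": {"motion": [{"x":40,"y":-45,"z":0,"ax":0,"ay":0,"az":0},{"x":80,"y":-93,"z":0,"ax":0,"ay":0,"az":0},{"x":120,"y":-141,"z":0,"ax":0,"ay":0,"az":0},{"x":160,"y":-189,"z":0,"ax":0,"ay":0,"az":0},{"x":200,"y":-237,"z":0,"ax":0,"ay":0,"az":0}]}}

```text
time: 1.55
tool_pos: [596.4, -73.1, 234.7]
tcp_rot: [3.141, -0.0, 0.001]
wrist_force: [-0.2, -0.1, 0.4]
opening: 91.7
```

```bash
python3 - <<'E'
from h import *
r=get("wrist","w1");o=manip.observe();print(o["time"],o["tool_pos"],o["tcp_rot"])
E
```

```text
1.6 [599.41316552 -66.72704193 234.16748764] [-3.13729520e+00 -2.75809894e-03  5.63533505e-03]
```

View pics/w1.png

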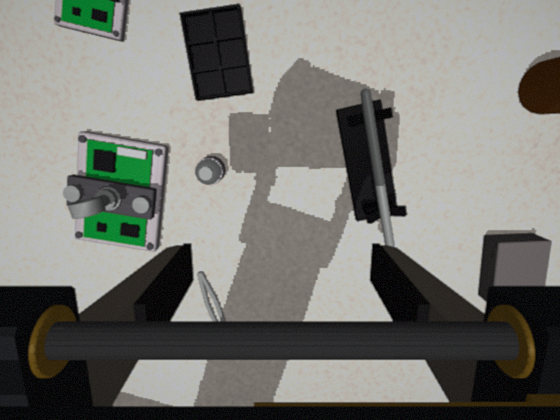

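{"api": "jog_arm", "payload": {"motion": [{"x":-40,"y":-45,"z":0,"ax":0,"ay":0,"az":0},{"x":-50,"y":-60,"z":0,"ax":0,"ay":0,"az":0},{"x":-50,"y":-60,"z":0,"ax":0,"ay":0,"az":0},{"x":-50,"y":-60,"z":0,"ax":0,"ay":0,"az":0}]}}

```text
time: 2.1
tool_pos: [546.0, -16.0, 235.1]
tcp_rot: [3.141, -0.001, -0.001]
wrist_force: [0.4, 0.1, -0.2]
opening: 91.8
```

```bash
python3 - <<'E'
from h import *
r=get("wrist","w2");o=manip.observe();print(o["time"],o["tool_pos"],o["tcp_rot"])
im=r["pixels"][:,:,::-1]
cv2.imwrite("pics/w2e.png",cv2.resize(im[110:260,60:260],None,fx=4,fy=4,interpolation=cv2.INTER_CUBIC))
cv2.imwrite("pics/w2r.png",cv2.resize(im[60:260,330:530],None,fx=3,fy=3,interpolation=cv2.INTER_CUBIC))
E
```

```text
2.15 [545.97588324 -16.1381721  234.9933966 ] [ 3.14099429e+00 -1.02022297e-03 -9.46786674e-04]
```

View pics/w2.png

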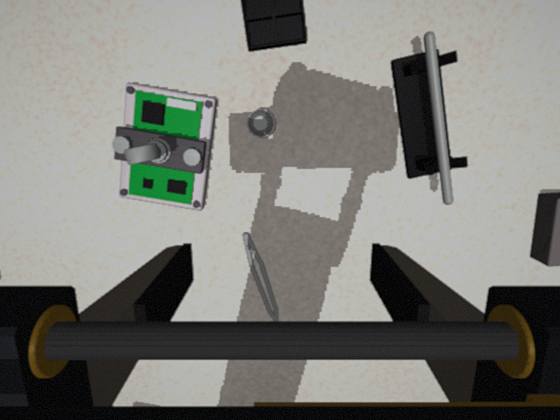

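View pics/w2e.png

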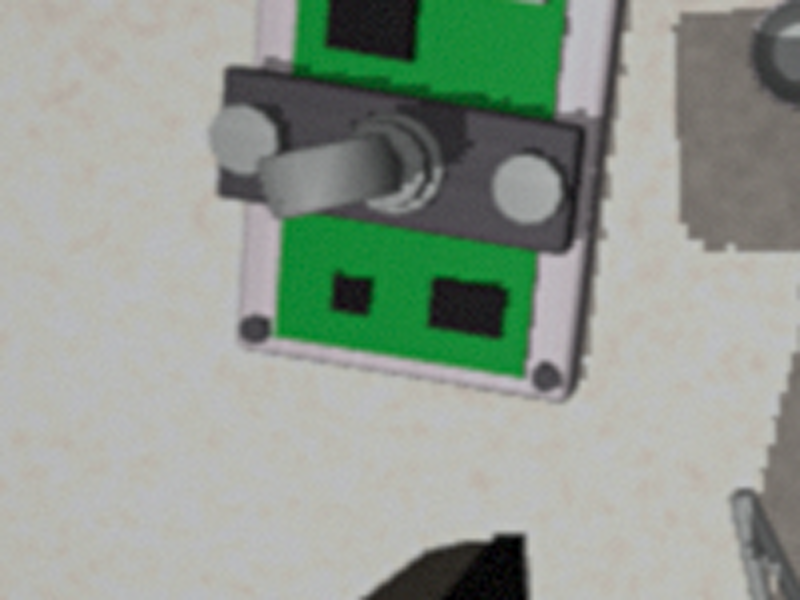

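View pics/w2r.png

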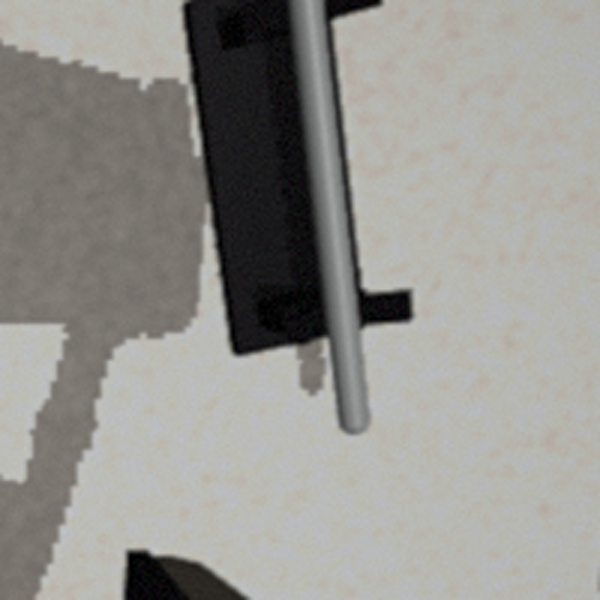

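```bash
cat >> h.py <<'E'
def ring(c,phi,ro=15,n=48,t=7):
    a=np.linspace(0,2*np.pi,n); ax=np.array([np.cos(phi),np.sin(phi),0]); p=np.array([-np.sin(phi),np.cos(phi),0]); z=np.array([0,0,1.])
    return [np.array(c)+s*t*ax+ro*(np.cos(a)[:,None]*p+np.sin(a)[:,None]*z) for s in (-1,1)]
def draw(r,c,phi,x0,y0,w,h,s):
    im=cv2.resize(r["pixels"][y0:y0+h,x0:x0+w,::-1],None,fx=s,fy=s,interpolation=cv2.INTER_CUBIC).copy()
    for ro,col in ((15,(0,0,255)),(7,(0,255,255))):
        for P in ring(c,phi,ro):
            q=(proj(r,P)-[x0-.5,y0-.5])*s-.5
            cv2.polylines(im,[np.round(q).astype(int)],True,col,1)
    return im
E
python3 - <<'E'
from h import *
r=load("w2")
P=[onz(r,u,v,16) for u,v in [(131,89),(210,103),(60+545/4,110+377/4),(60+255/4,110+328/4)]]
P=np.array(P);print(P.round(1),P.mean(0))
d=(P[0]+P[1]-P[2]-P[3]);print("yaw long",np.degrees(np.arctan2(d[1],d[0])),np.linalg.norm(d)/2)
# rod ends
e=[onz(r,430,34,45),onz(r,330+354/3,60+430/3,45)];print(np.round(e,1),np.linalg.norm(e[0]-e[1]))
c=[590,105,80]
ims=[draw(r,c,np.radians(a),100,110,80,75,5) for a in (40,60,80,100,120,140)]
cv2.imwrite("pics/o1.png",cv2.resize(np.vstack([np.hstack(ims[:3]),np.hstack(ims[3:])]),(800,500)))
E
```

```text
[[652.4 139.9  16. ]
 [638.3  57.9  16. ]
 [528.7  79.   16. ]
 [542.9 159.5  16. ]] [590.56961186 109.07201148  16.        ]
yaw long -10.507492376667992 111.46918774706775
[[ 698.2 -156.9   45. ]
 [ 535.7 -192.4   45. ]] 166.31822239125344
```

View pics/o1.png

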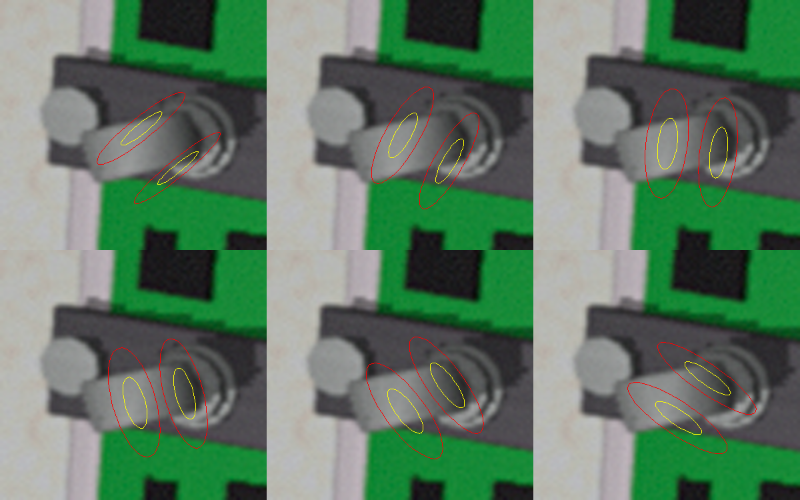

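```bash
python3 - <<'E'
from h import *
r=load("w2")
c=[590.5,108,80]
ims=[draw(r,c,np.radians(a),100,110,80,75,5) for a in (-5,3,10,17,24,31)]
cv2.imwrite("pics/o2.png",cv2.resize(np.vstack([np.hstack(ims[:3]),np.hstack(ims[3:])]),(800,500)))
E
```

```text
(no output)
```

View pics/o2.png

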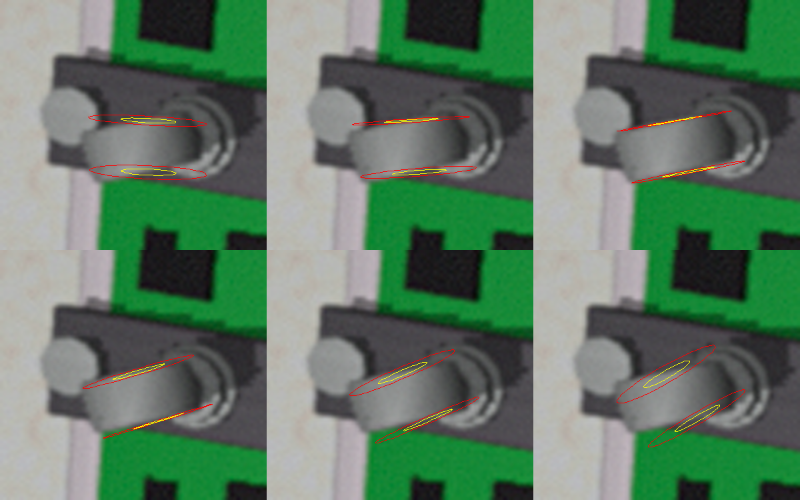

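{"api": "jog_arm", "payload": {"motion": [{"x":15,"y":32,"z":0,"ax":0,"ay":0,"az":-10},{"x":30,"y":64,"z":0,"ax":0,"ay":0,"az":-20},{"x":45,"y":96,"z":0,"ax":0,"ay":0,"az":-30},{"x":60,"y":128,"z":0,"ax":0,"ay":0,"az":-40},{"x":71,"y":159,"z":0,"ax":0,"ay":0,"az":-50}]}}

```text
time: 2.78
tool_pos: [617.0, -176.5, 234.4]
tcp_rot: [3.141, -0.0, 0.877]
wrist_force: [-0.4, -0.6, 0.2]
opening: 92.0
```

{"api": "jog_arm", "payload": {"motion": [{"x":0,"y":0,"z":0,"ax":0,"ay":0,"az":-10},{"x":0,"y":0,"z":0,"ax":0,"ay":0,"az":-20},{"x":0,"y":0,"z":0,"ax":0,"ay":0,"az":-30},{"x":0,"y":0,"z":0,"ax":0,"ay":0,"az":-40},{"x":0,"y":0,"z":0,"ax":0,"ay":0,"az":-50}]}}

```text
time: 3.4
tool_pos: [616.5, -175.4, 234.4]
tcp_rot: [3.142, 0.0, 1.75]
wrist_force: [0.8, -1.0, 0.6]
opening: 91.8
```

{"api": "jog_arm", "payload": {"motion": [{"x":0,"y":0,"z":0,"ax":0,"ay":0,"az":-10},{"x":0,"y":0,"z":0,"ax":0,"ay":0,"az":-20},{"x":0,"y":0,"z":0,"ax":0,"ay":0,"az":-30},{"x":0,"y":0,"z":0,"ax":0,"ay":0,"az":-40},{"x":0,"y":0,"z":0,"ax":0,"ay":0,"az":-50}]}}

```text
time: 4.03
tool_pos: [616.5, -175.4, 234.4]
tcp_rot: [-3.141, 0.0, 2.623]
wrist_force: [1.0, 0.6, 0.9]
opening: 91.9
```

{"api": "jog_arm", "payload": {"motion": [{"x":0,"y":0,"z":0,"ax":0,"ay":0,"az":-10},{"x":0,"y":0,"z":0,"ax":0,"ay":0,"az":-20},{"x":0,"y":0,"z":0,"ax":0,"ay":0,"az":-30},{"x":0,"y":0,"z":0,"ax":0,"ay":0,"az":-40},{"x":0,"y":0,"z":0,"ax":0,"ay":0,"az":-42.3}]}}

```text
time: 4.65
tool_pos: [616.5, -175.4, 234.5]
tcp_rot: [-3.141, 0.0, -2.926]
wrist_force: [-0.2, -0.3, 0.1]
opening: 91.8
```

```bash
python3 - <<'E'
from h import *
r=get("wrist","w3");o=manip.observe();print(o["time"],o["tool_pos"],o["tcp_rot"],o["joint_pos"])
E
```

```text
4.7 [ 616.52029274 -175.33374294  234.43919057] [-3.14128609e+00  9.48855648e-05 -2.92540795e+00] [-4.65155440e-01  3.15399205e-01  1.37272622e+00 -1.79594147e-04
  1.45320045e+00 -2.25211540e+00]
```

View pics/w3.png

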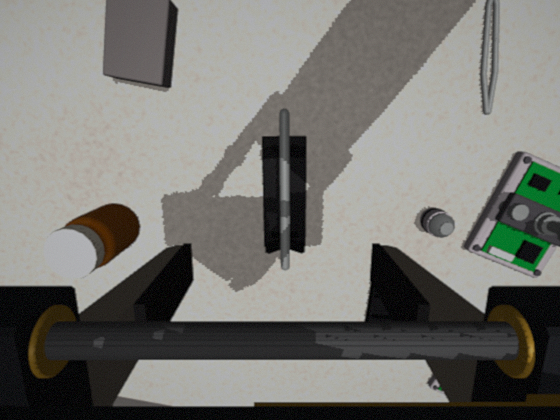

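```bash
cat >> h.py <<'E'
def pose_cam_tool(r,o):
    Rm=cv2.Rodrigues(np.array(r["rvec"]))[0]; return Rm
E
python3 - <<'E'
from h import *
r=load("w3")
g=cv2.cvtColor(r["pixels"],cv2.COLOR_RGB2GRAY).astype(float)
for v in (140,160,180,200,215,230,240):
    print(v,g[v,274:298].astype(int))
for v in list(range(104,118)) : print(v,int(g[v,284]),end=' ')
print()
for v in list(range(258,276)) : print(v,int(g[v,286]),end=' ')
e=[onz(r,284,109,45),onz(r,286,270,45)];d=e[1]-e[0];print(np.round(e,1),np.linalg.norm(d),np.mean(e,0),np.degrees(np.arctan2(d[1],d[0])))
crop(r,285,190,80,200,3,"pics/c5.png")
E
```

```text
140 [18 13 20 15 24 45 66 75 84 91 94 85 77 72 62 38 25  9 17 20 17 21 20 18]
160 [ 32  25  24  17  25  56  91 108 116 114 106  97  88  72  58  38  22  18
  14  15  16  24   7  17]
180 [ 32  23  13  12  19  53  87 110 125 136 147 145 130 120  98  63  34  27
  29  29  28  26  27  29]
200 [ 23   9   9  10  22  37  70  90  95  99 105 116 121 116  95  62  28  10
  12  18  13   7  16  12]
215 [22 28 25 18 16 23 48 69 78 84 84 84 75 76 73 59 26 12 12 17  7 11 15 11]
230 [ 14  21  12  12   9  28  62  99 107 100  98  90  77  73  67  54  23  14
  21  14  18  18  10  10]
240 [ 7  2 10  6  1 17 40 65 78 83 92 84 79 71 63 47 20  1  2  3 13  8 11 12]
104 110 105 112 106 113 107 107 108 92 109 70 110 73 111 80 112 87 113 91 114 95 115 94 116 94 117 92 
258 134 259 132 260 134 261 132 262 132 263 131 264 130 265 132 266 133 267 129 268 122 269 125 270 158 271 178 272 180 273 180 274 178 275 179 [[ 535.6 -191.9   45. ]
 [ 700.9 -153.1   45. ]] 169.82527718764257 [ 618.24385926 -172.47840804   45.        ] 13.198295625776135
```

View pics/c5.png

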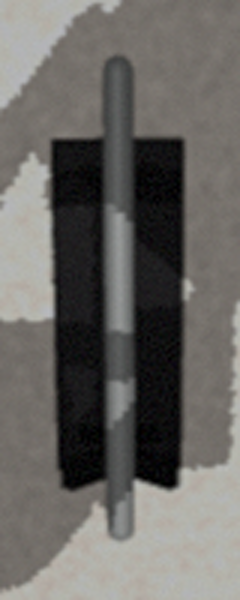

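```bash
python3 - <<'E'
from h import *
print(shift([618.2,-172.5,26.5],np.radians(193)))
E
```

```text
(array([ -2.2,   2.5, 207.9]), array([-0.02,  0.01, -0.61]))
```

{"api": "jog_arm", "payload": {"motion": [{"x":-2.2,"y":2.5,"z":50,"ax":0,"ay":0,"az":-0.6},{"x":-2.2,"y":2.5,"z":100,"ax":0,"ay":0,"az":-0.6},{"x":-2.2,"y":2.5,"z":150,"ax":0,"ay":0,"az":-0.6},{"x":-2.2,"y":2.5,"z":175,"ax":0,"ay":0,"az":-0.6},{"x":-2.2,"y":2.5,"z":175,"ax":0,"ay":0,"az":-0.6}]}}

```text
time: 5.32
tool_pos: [616.1, -171.0, 56.8]
tcp_rot: [3.138, -0.004, -2.918]
wrist_force: [0.1, 0.1, 0.4]
opening: 91.9
```

```bash
python3 - <<'E'
from h import *
r=get("wrist","w4");o=manip.observe();print(o["time"],o["tool_pos"],o["tcp_rot"])
E
```

```text
5.375 [ 617.68424221 -171.58927064   59.16044153] [ 3.14092359e+00 -9.19595546e-04 -2.91732212e+00]
```

View pics/w4.png

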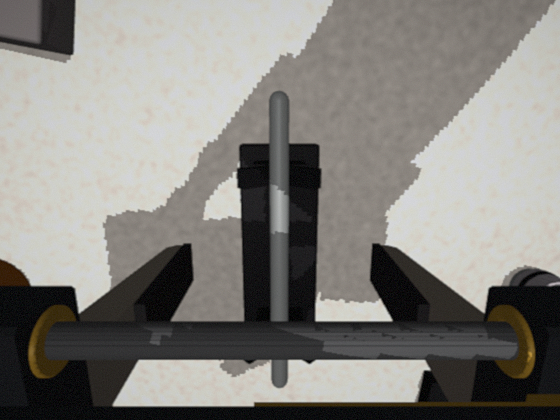

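```bash
python3 - <<'E'
from h import *
r=get("wrist","w5");o=manip.observe();print(o["tool_pos"],o["tcp_rot"])
e=[onz(r,279,91,45),onz(r,279.5,388,45)];d=e[1]-e[0];print(np.round(e,1),np.linalg.norm(d),np.mean(e,0),np.degrees(np.arctan2(d[1],d[0])))
print(shift([618.2,-172.3,26.5],np.radians(192.9)))
E
```

```text
[ 618.7371278  -171.93595237   60.7157091 ] [-3.14045676e+00  1.34261280e-03 -2.91704030e+00]
[[ 536.3 -192.6   45. ]
 [ 706.1 -153.9   45. ]] 174.11698583146375 [ 621.21258295 -173.21699832   45.        ] 12.840258471766894
(array([ 0.7, -0.2, 34.2]), array([-0.07,  0.08, -0.03]))
```

Aligned; descend and close.

{"api": "jog_arm", "payload": {"motion": [{"x":0,"y":0,"z":20,"ax":0,"ay":0,"az":0},{"x":0,"y":0,"z":33,"ax":0,"ay":0,"az":0},{"x":0,"y":0,"z":33,"ax":0,"ay":0,"az":0}]}}

```text
time: 5.8
tool_pos: [616.6, -170.3, 24.8]
tcp_rot: [3.139, -0.003, -2.916]
wrist_force: [0.0, -0.0, -0.7]
opening: 91.8
```

{"api": "jog_arm", "payload": {"fingers": 0, "motion": [{"x":0,"y":0,"z":0,"ax":0,"ay":0,"az":0},{"x":0,"y":0,"z":0,"ax":0,"ay":0,"az":0},{"x":0,"y":0,"z":0,"ax":0,"ay":0,"az":0},{"x":0,"y":0,"z":0,"ax":0,"ay":0,"az":0},{"x":0,"y":0,"z":0,"ax":0,"ay":0,"az":0}]}}

```text
time: 6.42
tool_pos: [617.9, -170.9, 26.7]
tcp_rot: [-3.142, 0.0, -2.916]
wrist_force: [0.2, -0.3, 0.6]
opening: 43.9
```

{"api": "jog_arm", "payload": {"motion": [{"x":0,"y":0,"z":0,"ax":0,"ay":0,"az":0},{"x":0,"y":0,"z":0,"ax":0,"ay":0,"az":0},{"x":0,"y":0,"z":0,"ax":0,"ay":0,"az":0}]}}

```text
time: 6.8
tool_pos: [617.9, -170.9, 26.6]
tcp_rot: [3.142, -0.0, -2.916]
wrist_force: [0.7, -0.4, -0.4]
opening: 13.9
```

```bash
python3 - <<'E'
from h import *
r=get("wrist","w6");o=manip.observe();print(o)
E
```

```text
{'time': 6.85, 'joint_pos': array([-4.58139875e-01,  5.22259930e-01,  1.53184890e+00, -8.17889666e-04,
        1.08660831e+00, -2.25437768e+00]), 'qd': array([-0.0132734 , -0.00264329, -0.01411195, -0.04878702, -0.03207973,
       -0.00027393]), 'joint_efforts': array([ 2.89233662e+00, -4.74714625e+01, -2.63853818e+01,  1.55640408e+00,
        1.25146240e+00, -1.62291335e-02]), 'tool_pos': array([ 618.0607294 , -171.36068204,   26.7276376 ]), 'tcp_rot': array([-3.14047830e+00,  2.21298408e-04, -2.91577065e+00]), 'wrist_force': array([ 0.09977192, -8.81133398,  1.38275368]), 'moment': array([-1.55581359e+00, -2.80633847e-01,  1.06810513e-03]), 'opening': 10.008004103930167}
```

View pics/w6.png

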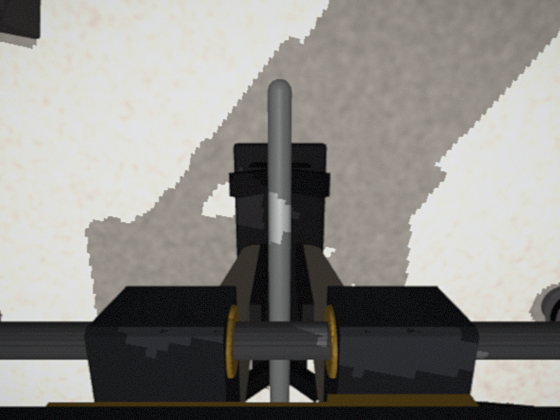

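{"api": "jog_arm", "payload": {"motion": [{"x":0,"y":0,"z":-2,"ax":0,"ay":0,"az":0},{"x":0,"y":0,"z":-20,"ax":0,"ay":0,"az":0},{"x":0,"y":0,"z":-60,"ax":0,"ay":0,"az":0},{"x":0,"y":0,"z":-93,"ax":0,"ay":0,"az":0},{"x":0,"y":0,"z":-93,"ax":0,"ay":0,"az":0}]}}

```text
time: 7.48
tool_pos: [620.4, -171.9, 124.1]
tcp_rot: [-3.137, 0.006, -2.916]
wrist_force: [-0.1, -0.7, -0.2]
opening: 8.7
```

```bash
python3 - <<'E'
from h import *
r=get("wrist","w7");o=manip.observe();print(o["tool_pos"],o["tcp_rot"],o["wrist_force"],o["moment"],o["opening"])
print(shift([692.8,132.6,120],o["tcp_rot"][2]))
E
```

```text
[ 618.8100893  -171.22396026  121.26563837] [-3.13963065e+00  2.59361768e-03 -2.91589988e+00] [-0.21525355 -0.00538375 -0.8924416 ] [ 0.09271496 -0.15798905  0.02130675] 8.672300047540665
(array([-140.1,  279.6,    1.1]), array([-0.11,  0.15, -0.  ]))
```

View pics/w7.png

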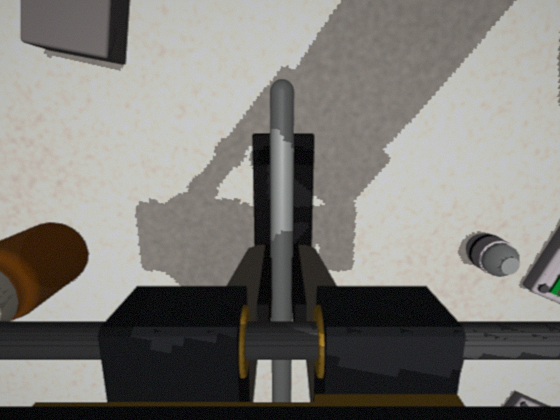

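{"api": "jog_arm", "payload": {"motion": [{"x":-28,"y":55,"z":1,"ax":0,"ay":0,"az":0},{"x":-56,"y":110,"z":1,"ax":0,"ay":0,"az":0},{"x":-84,"y":165,"z":1,"ax":0,"ay":0,"az":0},{"x":-112,"y":220,"z":1,"ax":0,"ay":0,"az":0},{"x":-140,"y":275,"z":1,"ax":0,"ay":0,"az":0}]}}

```text
time: 8.15
tool_pos: [691.6, 130.4, 116.0]
tcp_rot: [3.141, -0.004, -2.916]
wrist_force: [0.9, -0.2, -0.9]
opening: 9.4
```

{"api": "jog_arm", "payload": {"motion": [{"x":0,"y":4.5,"z":0,"ax":0,"ay":0,"az":0},{"x":0,"y":4.5,"z":0,"ax":0,"ay":0,"az":0},{"x":0,"y":4.5,"z":0,"ax":0,"ay":0,"az":0}]}}

```text
time: 8.52
tool_pos: [691.3, 131.1, 117.7]
tcp_rot: [-3.142, -0.002, -2.918]
wrist_force: [-0.1, -0.9, -0.8]
opening: 8.8
```

```bash
python3 - <<'E'
from h import *
r=get("wrist","w8");o=manip.observe();print(o["time"],o["tool_pos"],o["tcp_rot"],o["wrist_force"],o["moment"],o["opening"])
crop(r,280,70,200,140,4,"pics/w8c.png")
E
```

```text
8.575 [691.52882339 130.98728123 118.08831462] [-3.14153401e+00 -1.04055200e-03 -2.91814598e+00] [-0.38947148  0.11215631 -1.4239296 ] [ 0.06885614 -0.17601977  0.02213421] 9.35184305698498
```

View pics/w8.png

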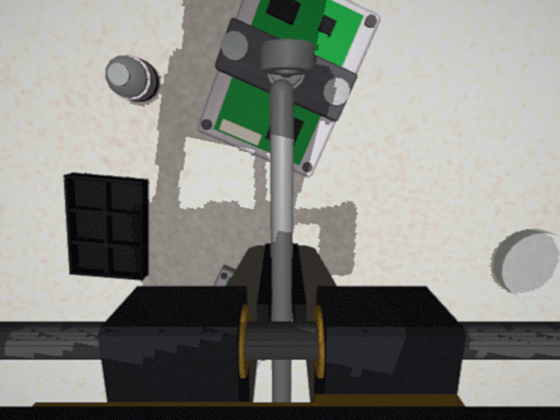

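View pics/w8c.png

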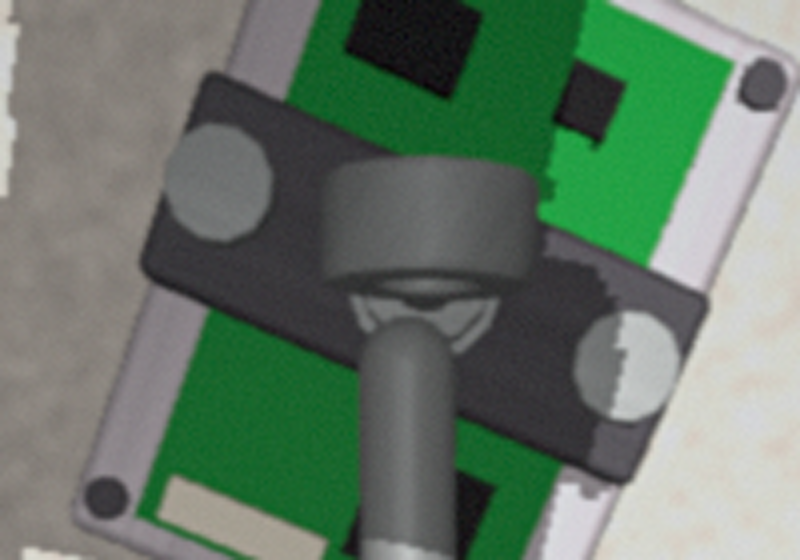

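```bash
python3 - <<'E'
from h import *
r=load("w8"); p=np.array([691.5,131.0,118.1]); yaw=-2.918
ax=np.array([np.cos(yaw),np.sin(yaw),0]); c0=p+[0,0,18.5]
print("tip proj",proj(r,[c0+85*ax, c0+50*ax,c0]).round(1))
ims=[]
for c in ([590.5,108,80],[590.5,110,80]):
  for a in (10,12,14):
    im=draw(r,c,np.radians(a),250,30,75,60,5)
    ims.append(im)
cv2.imwrite("pics/o3.png",cv2.resize(np.vstack([np.hstack(ims[:3]),np.hstack(ims[3:])]),(800,430)))
E
```

```text
tip proj [[284.   81.2]
 [283.9 167.5]
 [283.7 275.3]]
```

View pics/o3.png

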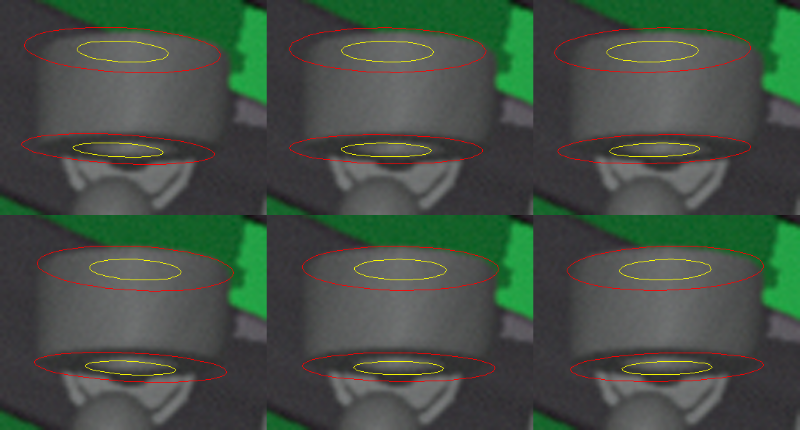

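```bash
cat >> h.py <<'E'
from scipy.ndimage import map_coordinates
def fit(r,c0,phi0,vmask=None,dx=5,dphi=0.15,z=80):
    from scipy.optimize import differential_evolution
    im=cv2.GaussianBlur(r["pixels"],(0,0),1.2).astype(float)
    def sc(q):
        P=np.vstack(ring([q[0],q[1],z],q[2],n=60)); uv=proj(r,P).astype(np.float32)
        h=cv2.convexHull(uv)[:,0].astype(float)
        # resample
        hh=np.vstack([h,h[:1]]); L=np.r_[0,np.cumsum(np.linalg.norm(np.diff(hh,axis=0),axis=1))]
        s=np.linspace(0,L[-1],160,endpoint=False)
        pt=np.c_[np.interp(s,L,hh[:,0]),np.interp(s,L,hh[:,1])]
        t=np.roll(pt,-1,0)-np.roll(pt,1,0); n=np.c_[-t[:,1],t[:,0]]; n/=np.linalg.norm(n,axis=1)[:,None]
        cen=pt.mean(0); n*=np.sign(((pt-cen)*n).sum(1))[:,None]
        a=0
        d=[map_coordinates(im[:,:,k],[(pt+n*1.2)[:,1],(pt+n*1.2)[:,0]],order=1)-map_coordinates(im[:,:,k],[(pt-n*1.2)[:,1],(pt-n*1.2)[:,0]],order=1) for k in range(3)]
        g=np.minimum(np.linalg.norm(d,axis=0),40)
        if vmask is not None: g=g[vmask(pt)]
        return -g.mean()
    b=[(c0[0]-dx,c0[0]+dx),(c0[1]-dx,c0[1]+dx),(phi0-dphi,phi0+dphi)]
    R_=differential_evolution(sc,b,seed=0,maxiter=60,popsize=15); return R_.x,R_.fun
E
python3 - <<'E'
from h import *
r=load("w8")
q,f=fit(r,[590.5,110],np.radians(13));print(q,np.degrees(q[2]),f)
r2=load("w2"); q2,f2=fit(r2,[590.5,109],np.radians(13));print(q2,np.degrees(q2[2]),f2)
a=draw(r,[q[0],q[1],80],q[2],250,30,75,60,5); b=draw(r2,[q2[0],q2[1],80],q2[2],105,110,75,60,5)
cv2.imwrite("pics/o4.png",np.hstack([a,b]))
E
```

```text
[5.90241491e+02 1.10753823e+02 2.11206354e-01] 12.101232677445866 -26.659617374760522
[5.90226417e+02 1.09395559e+02 2.36899482e-01] 13.573340459448806 -32.84989797347637
```

View pics/o4.png

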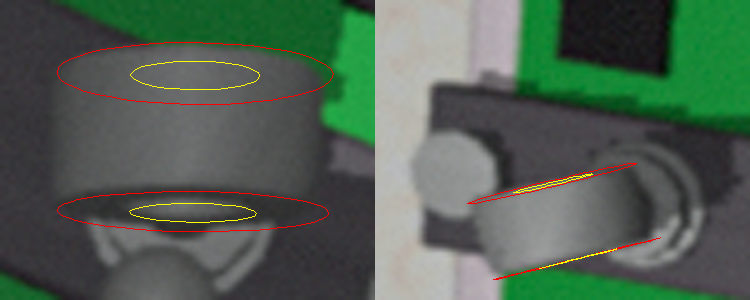

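{"api": "jog_arm", "payload": {"motion": [{"x":0,"y":2.5,"z":25,"ax":0,"ay":0,"az":0},{"x":0,"y":2.5,"z":50,"ax":0,"ay":0,"az":0},{"x":0,"y":2.5,"z":56.4,"ax":0,"ay":0,"az":0},{"x":0,"y":2.5,"z":56.4,"ax":0,"ay":0,"az":0},{"x":0,"y":2.5,"z":56.4,"ax":0,"ay":0,"az":0}]}}

```text
time: 9.2
tool_pos: [692.3, 134.9, 63.8]
tcp_rot: [-3.141, 0.002, -2.916]
wrist_force: [0.2, -0.1, -0.9]
opening: 8.7
```

```bash
python3 - <<'E'
from h import *
r=get("wrist","w9");o=manip.observe();print(o["time"],o["tool_pos"],o["tcp_rot"],o["wrist_force"],o["moment"],o["opening"])
s=get("scene","s9");crop(s,310,210,120,90,6,"pics/s9c.png");get("top","t9")
crop(r,280,75,200,150,4,"pics/w9c.png")
E
```

```text
9.25 [692.30421106 135.10194842  63.829842  ] [-3.14107197e+00  2.48129438e-03 -2.91622606e+00] [-0.1375743   0.57624835 -0.39960853] [ 0.06077833 -0.07901261  0.06210356] 9.103396908932627
```

View pics/w9c.png

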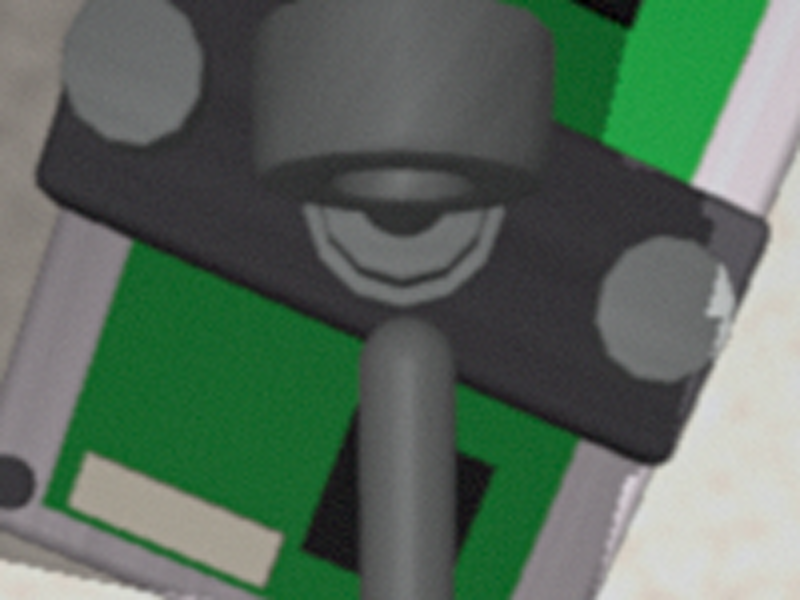

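View pics/s9c.png

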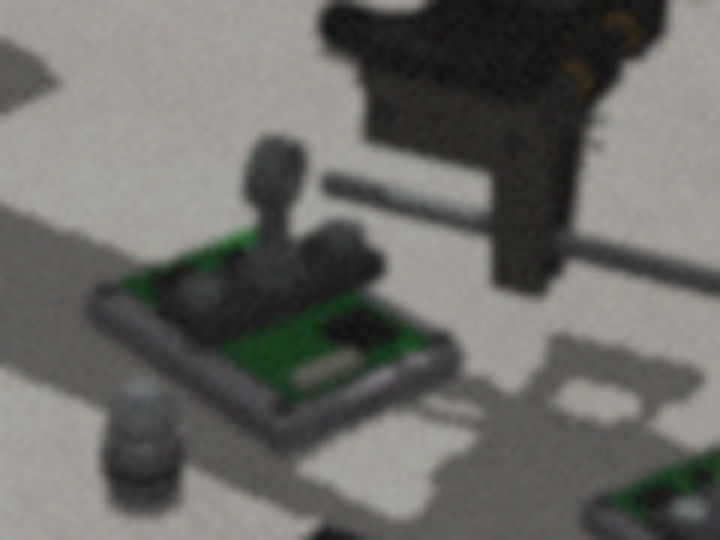

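```bash
python3 - <<'E'
from h import *
r=load("w9"); s=load("s9")
# bar from wrist image: predicted
yaw=-2.9162; p=np.array([692.3,135.1,63.8]); ax=np.array([np.cos(yaw),np.sin(yaw),0])
c0=p+[0,0,18.3]
print(proj(r,[c0+85*ax,c0+60*ax]).round(1))
q,f=fit(r,[590.5,111],np.radians(13),vmask=lambda pt:pt[:,1]>3);print(q,np.degrees(q[2]),f)
e=np.array([q[0],q[1],80]); print("rel of eye to tool line:",(e-p)@ax, np.cross(ax[:2],(e-p)[:2]))
x0,y0,w,h,k=270,165,80,70,8
im=draw(s,e,q[2],x0,y0,w,h,k)
for z,col in ((82.1,(255,0,0)),):
  for off in (-5,5):
    a=proj(s,[[*(p+ax*85)[:2],z+off],[*(p+ax*20)[:2],z+off]]); a=((a-[x0-.5,y0-.5])*k).astype(int)
    cv2.line(im,tuple(map(int,a[0])),tuple(map(int,a[1])),col,1)
cv2.imwrite("pics/o5.png",im)
E
```

```text
[[284.5  81. ]
 [284.4 143.6]]
[5.88578503e+02 1.09594332e+02 3.32265247e-01] 19.03739632741381 -18.749618965274465
rel of eye to tool line: 106.79824888516099 1.6799146674570622<stdin>:8: DeprecationWarning: Arrays of 2-dimensional vectors are deprecated. Use arrays of 3-dimensional vectors instead. (deprecated in NumPy 2.0)
```

View pics/o5.png

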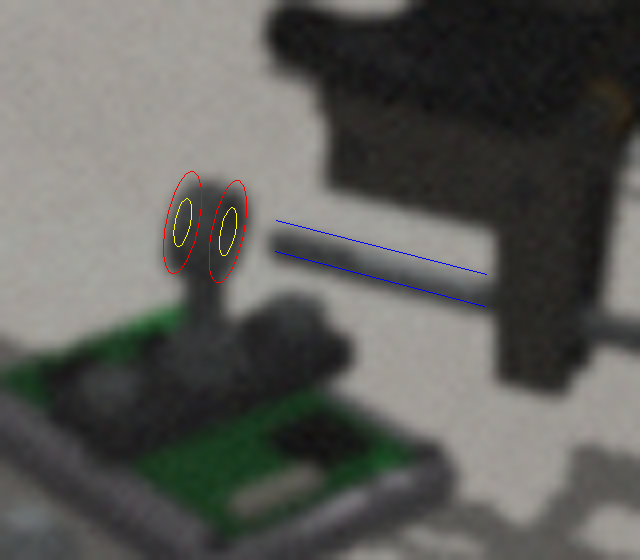

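{"api": "jog_arm", "payload": {"motion": [{"x":0,"y":-0.4,"z":1.6,"ax":0,"ay":0,"az":0},{"x":8,"y":-0.4,"z":1.6,"ax":0,"ay":0,"az":0},{"x":12,"y":-0.4,"z":1.6,"ax":0,"ay":0,"az":0},{"x":16,"y":-0.4,"z":1.6,"ax":0,"ay":0,"az":0},{"x":16,"y":-0.4,"z":1.6,"ax":0,"ay":0,"az":0}]}}

```text
time: 9.98
tool_pos: [675.5, 131.3, 60.7]
tcp_rot: [3.142, -0.0, -2.916]
wrist_force: [0.6, 0.5, -0.9]
opening: 8.6
```

```bash
python3 - <<'E'
from h import *
r=get("wrist","w10");o=manip.observe();print(o["time"],o["tool_pos"],o["tcp_rot"],o["wrist_force"],o["moment"],o["opening"])
crop(r,280,75,200,150,4,"pics/w10c.png")
E
```

```text
10.025 [675.70671592 131.24287088  60.71530098] [-3.14156509e+00  1.69991696e-04 -2.91605523e+00] [-0.55248577 -0.57976223 -0.32694138] [ 0.08058706 -0.11233434 -0.00204582] 8.952987992721717
```

View pics/w10c.png

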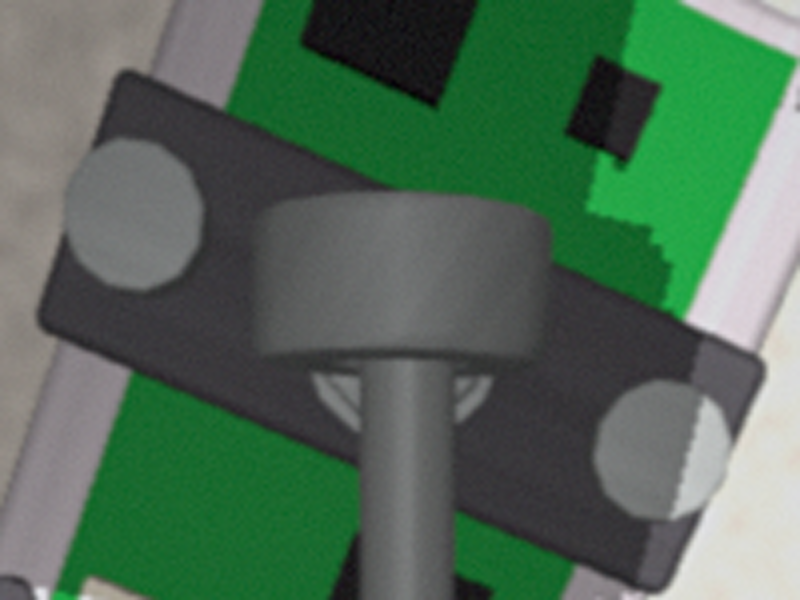

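{"api": "jog_arm", "payload": {"motion": [{"x":0,"y":-0.4,"z":-1,"ax":0,"ay":0,"az":0},{"x":5,"y":-0.4,"z":-1,"ax":0,"ay":0,"az":0},{"x":10,"y":-0.4,"z":-1,"ax":0,"ay":0,"az":0},{"x":15,"y":-0.4,"z":-1,"ax":0,"ay":0,"az":0},{"x":15,"y":-0.4,"z":-1,"ax":0,"ay":0,"az":0}]}}

```text
time: 10.65
tool_pos: [660.8, 127.5, 61.6]
tcp_rot: [3.142, -0.0, -2.916]
wrist_force: [0.4, 0.5, -1.2]
opening: 9.0
```

```bash
python3 - <<'E'
from h import *
r=get("wrist","w11");o=manip.observe();print(o["time"],o["tool_pos"],o["tcp_rot"],o["wrist_force"],o["moment"],o["opening"])
crop(r,280,135,240,180,3.3,"pics/w11c.png")
s=get("scene","s11");crop(s,310,210,120,90,6,"pics/s11c.png")
E
```

```text
10.7 [661.06180514 127.53125043  61.655007  ] [ 3.14157499e+00  2.18114152e-05 -2.91601891e+00] [-0.22582021 -0.05808188 -1.22196256] [ 0.04623867 -0.08222699 -0.00760811] 8.76677724114371
```

View pics/w11c.png

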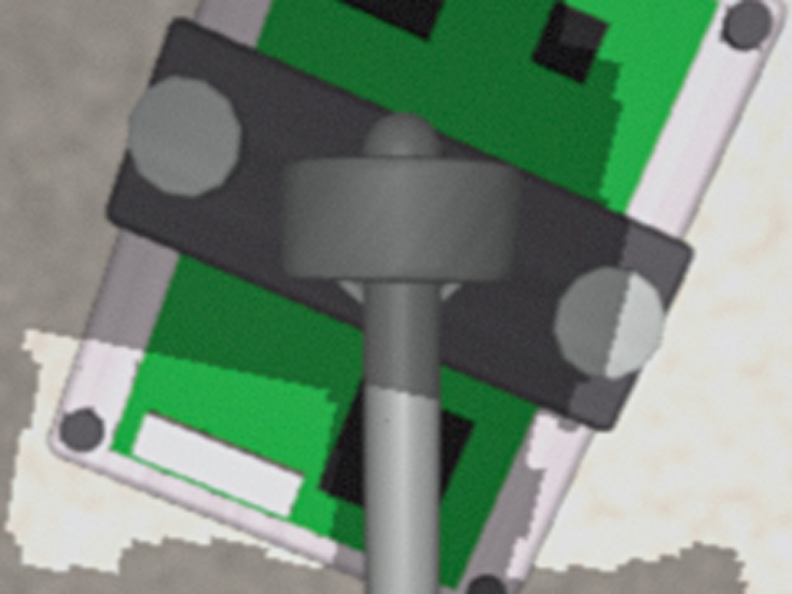

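View pics/s11c.png

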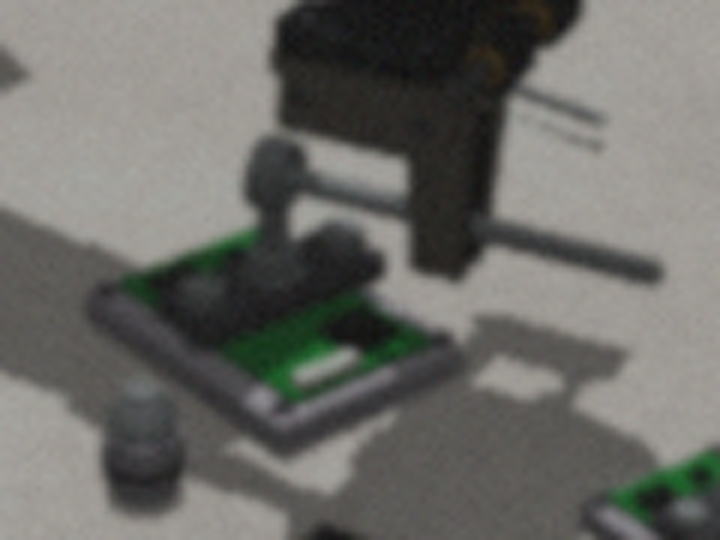

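{"api": "jog_arm", "payload": {"motion": [{"x":5,"y":-0.2,"z":0,"ax":0,"ay":0,"az":0},{"x":10,"y":-0.2,"z":0,"ax":0,"ay":0,"az":0},{"x":15,"y":-0.2,"z":0,"ax":0,"ay":0,"az":0},{"x":15,"y":-0.2,"z":0,"ax":0,"ay":0,"az":0},{"x":15,"y":-0.2,"z":0,"ax":0,"ay":0,"az":0}]}}

```text
time: 11.38
tool_pos: [646.7, 124.0, 61.7]
tcp_rot: [-3.142, 0.0, -2.916]
wrist_force: [-0.0, 0.4, -1.2]
opening: 8.8
```

```bash
python3 - <<'E'
from h import *
r=get("wrist","w12");o=manip.observe();print(o["time"],o["tool_pos"],o["tcp_rot"],o["wrist_force"],o["moment"],o["opening"])
crop(r,280,170,240,180,3.3,"pics/w12c.png")
q,f=fit(r,[590.3,110],np.radians(13));print(q,np.degrees(q[2]),f)
E
```

```text
11.425 [646.8072056  124.01374254  61.70567162] [-3.14154951e+00  2.99630880e-04 -2.91597457e+00] [-0.07423555 -0.77700797 -1.34781494] [ 0.0532599  -0.11071654 -0.0413252 ] 9.136050068426817
[5.90166986e+02 1.09892408e+02 2.25418503e-01] 12.91552882807402 -20.28097823019823
```

View pics/w12c.png

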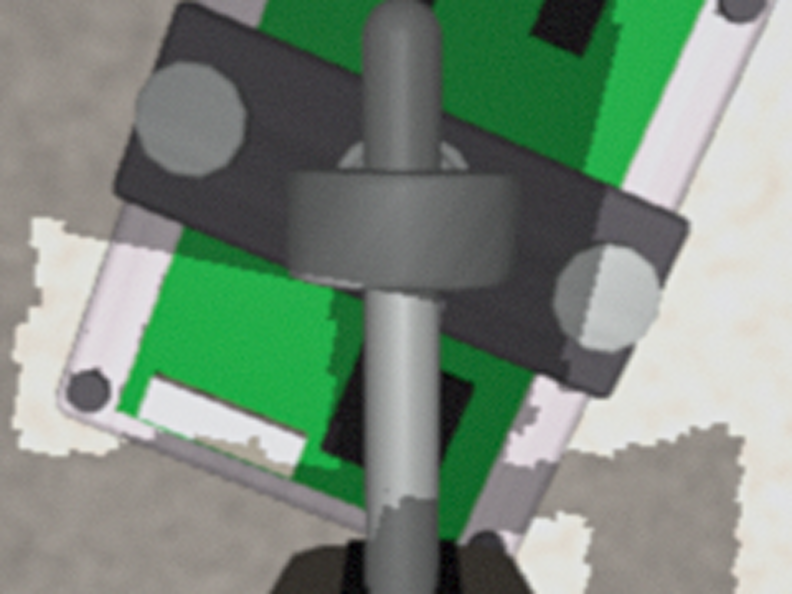

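{"api": "jog_arm", "payload": {"motion": [{"x":0.2,"y":-5,"z":0,"ax":0,"ay":0,"az":5},{"x":0.9,"y":-10,"z":0,"ax":0,"ay":0,"az":10},{"x":2,"y":-15,"z":0,"ax":0,"ay":0,"az":15},{"x":3.5,"y":-19.8,"z":0,"ax":0,"ay":0,"az":20},{"x":3.5,"y":-19.8,"z":0,"ax":0,"ay":0,"az":20}]}}

```text
time: 12.05
tool_pos: [647.9, 103.8, 61.7]
tcp_rot: [3.141, 0.0, 3.019]
wrist_force: [-0.8, -0.1, -0.8]
opening: 8.9
```

```bash
cat >> h.py <<'E'
E0=np.array([590.2,111.0,80.])
def torq(o):
    # moment reference assumed 177mm behind TCP; torque about screw axis (z)
    Rt=R.from_euler('xyz',o["tcp_rot"]).as_matrix(); ref=o["tool_pos"]-Rt[:,2]*177
    F=o["wrist_force"]; return (np.cross((ref-E0)/1000,F)+o["moment"])[2]
def rep():
    o=manip.observe(); print("t",round(o["time"],2),"p",o["tool_pos"].round(1),"yaw",round(np.degrees(o["tcp_rot"][2]),2),"F",o["wrist_force"].round(1),"M",o["moment"].round(2),"Tz",round(torq(o),3),"op",round(o["opening"],1),"d",round(np.linalg.norm(o["tool_pos"][:2]-E0[:2]),1)); return o
E
python3 - <<'E'
from h import *
rep(); rep()
r=get("wrist","w13");rep()
crop(r,280,170,240,180,3.3,"pics/w13c.png")
q,f=fit(r,[590.3,110],np.radians(8),dphi=.25);print(q,np.degrees(q[2]),f)
E
```

```text
t 12.05 p [647.9 103.8  61.7] yaw 172.95 F [-0.8 -0.1 -0.8] M [ 0.07 -0.22  0.03] Tz 0.02 op 8.9 d 58.2
t 12.05 p [647.9 103.8  61.7] yaw 172.95 F [-0.8 -0.1 -0.8] M [ 0.07 -0.22  0.03] Tz 0.02 op 8.9 d 58.2
t 12.1 p [647.9 104.   61.7] yaw 173.02 F [ 0.5  0.6 -1.5] M [ 0.04 -0.26  0.01] Tz 0.045 op 8.9 d 58.2
[5.90017435e+02 1.09847036e+02 2.40383317e-01] 13.77294952376135 -21.788106646345472
```

View pics/w13c.png

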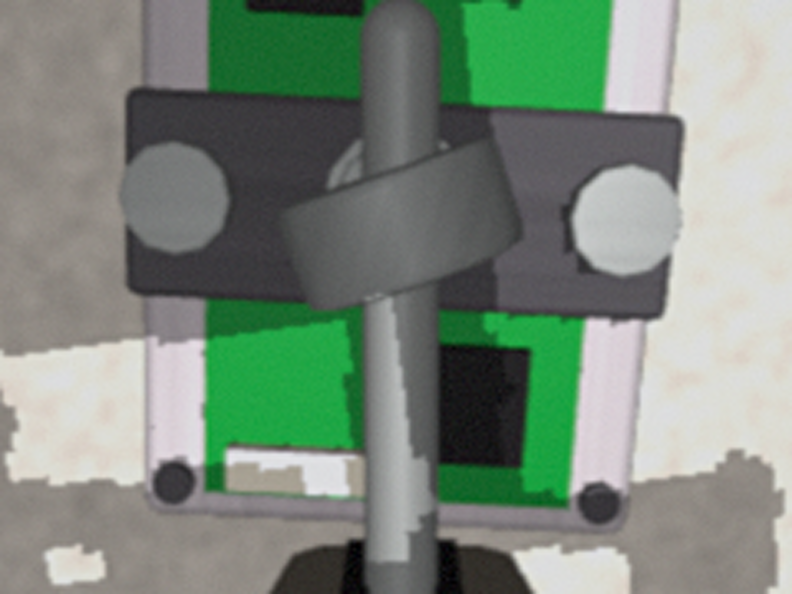

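{"api": "jog_arm", "payload": {"motion": [{"x":0.2,"y":-5,"z":0,"ax":0,"ay":0,"az":5},{"x":0.9,"y":-10,"z":0,"ax":0,"ay":0,"az":10},{"x":2,"y":-15,"z":0,"ax":0,"ay":0,"az":15},{"x":3.5,"y":-19.8,"z":0,"ax":0,"ay":0,"az":20},{"x":3.5,"y":-19.8,"z":0,"ax":0,"ay":0,"az":20}]}}

```text
time: 12.72
tool_pos: [642.1, 84.6, 61.8]
tcp_rot: [3.141, 0.001, 2.671]
wrist_force: [1.7, -0.3, -1.7]
opening: 8.8
```

```bash
python3 - <<'E'
from h import *
rep()
r=get("wrist","w14");rep()
crop(r,280,170,240,180,3.3,"pics/w14c.png")
q,f=fit(r,[590.3,110],np.radians(0),dphi=.3);print(q,np.degrees(q[2]),f)
E
```

```text
t 12.72 p [642.1  84.6  61.8] yaw 153.04 F [ 1.7 -0.3 -1.7] M [-0.13 -0.4   0.09] Tz 0.118 op 8.8 d 58.2
t 12.78 p [642.2  84.7  61.8] yaw 153.08 F [ 0.7 -1.  -2.1] M [-0.14 -0.34  0.05] Tz 0.018 op 8.7 d 58.2
[ 5.89898971e+02  1.08159223e+02 -5.78695564e-02] -3.315681346842742 -18.39621243456708
```

View pics/w14c.png

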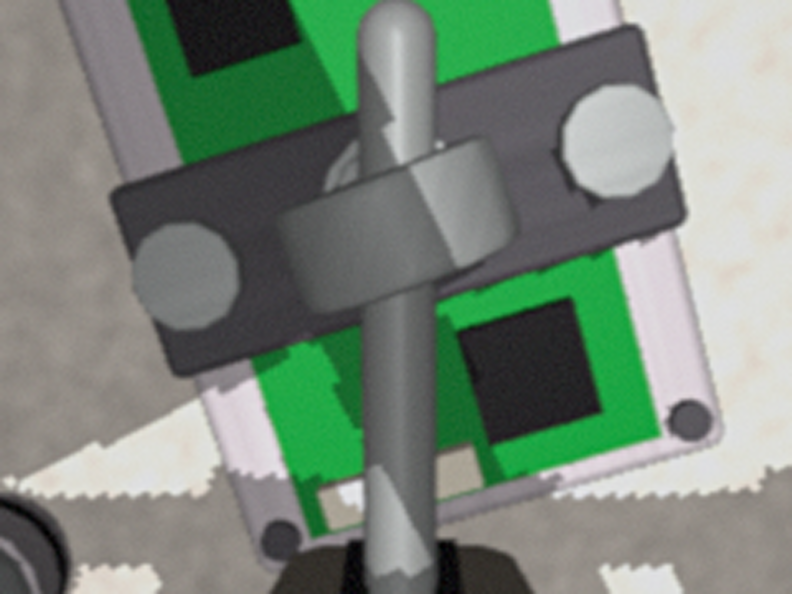

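{"api": "jog_arm", "payload": {"motion": [{"x":0.1,"y":-3,"z":0,"ax":0,"ay":0,"az":3},{"x":0.3,"y":-6,"z":0,"ax":0,"ay":0,"az":6},{"x":0.7,"y":-9,"z":0,"ax":0,"ay":0,"az":9},{"x":1.3,"y":-12,"z":0,"ax":0,"ay":0,"az":12},{"x":1.3,"y":-12,"z":0,"ax":0,"ay":0,"az":12}]}}

```text
time: 13.4
tool_pos: [635.6, 74.4, 61.8]
tcp_rot: [3.141, 0.001, 2.462]
wrist_force: [1.0, -1.1, -1.5]
opening: 8.9
```

```bash
python3 - <<'E'
from h import *
for i in range(3): rep(); r=get("wrist","w15")
rep()
q,f=fit(r,[590.3,110],np.radians(-16),dphi=.3,dx=3);print(q,np.degrees(q[2]),f)
E
```

```text
t 13.4 p [635.6  74.4  61.8] yaw 141.06 F [ 1.  -1.1 -1.5] M [-0.31 -0.36  0.11] Tz 0.102 op 8.9 d 58.3
t 13.45 p [635.6  74.5  61.8] yaw 141.07 F [ 1.3 -1.3 -1.6] M [-0.29 -0.39  0.11] Tz 0.103 op 9.0 d 58.3
t 13.5 p [635.5  74.5  61.8] yaw 141.05 F [ 2.  -1.8 -0.8] M [-0.33 -0.46  0.1 ] Tz 0.095 op 8.9 d 58.2
t 13.55 p [635.5  74.5  61.8] yaw 141.03 F [ 1.2 -1.3 -1.1] M [-0.32 -0.47  0.11] Tz 0.097 op 8.8 d 58.2
[ 5.91669221e+02  1.10145603e+02 -3.22954912e-01] -18.503953454934592 -21.02659197927856
```

{"api": "jog_arm", "payload": {"motion": [{"x":0.1,"y":-2,"z":0,"ax":0,"ay":0,"az":2},{"x":0.2,"y":-4,"z":0,"ax":0,"ay":0,"az":4},{"x":0.2,"y":-4,"z":0,"ax":0,"ay":0,"az":4}]}}

```text
time: 13.92
tool_pos: [632.7, 71.4, 61.8]
tcp_rot: [3.141, 0.001, 2.389]
wrist_force: [2.8, -2.4, -1.2]
opening: 9.0
```

```bash
python3 - <<'E'
from h import *
for i in range(2): rep(); r=get("wrist","w16")
rep()
q,f=fit(r,[590.3,110],np.radians(-20),dphi=.3,dx=3);print(q,np.degrees(q[2]),f)
E
```

```text
t 13.93 p [632.7  71.4  61.8] yaw 136.89 F [ 2.8 -2.4 -1.2] M [-0.47 -0.58  0.08] Tz 0.095 op 9.0 d 58.1
t 13.97 p [632.7  71.4  61.8] yaw 136.92 F [ 3.  -2.2 -0.9] M [-0.46 -0.66  0.12] Tz 0.144 op 9.1 d 58.1
t 14.03 p [632.7  71.4  61.8] yaw 136.93 F [ 2.3 -2.4 -0.9] M [-0.5  -0.61  0.11] Tz 0.1 op 9.0 d 58.1
[ 5.91324255e+02  1.12880244e+02 -4.65605477e-01] -26.67722872272705 -21.649834125954257
```

{"api": "jog_arm", "payload": {"motion": [{"x":0,"y":-2,"z":0,"ax":0,"ay":0,"az":2},{"x":0,"y":-4,"z":0,"ax":0,"ay":0,"az":4},{"x":0,"y":-4,"z":0,"ax":0,"ay":0,"az":4}]}}

```text
time: 14.4
tool_pos: [629.8, 68.5, 61.7]
tcp_rot: [3.141, 0.0, 2.319]
wrist_force: [2.3, -3.6, -1.3]
opening: 9.0
```

```bash
python3 - <<'E'
from h import *
for i in range(2): rep(); r=get("wrist","w17")
rep()
crop(r,280,170,240,180,3.3,"pics/w17c.png")
E
```

```text
t 14.4 p [629.8  68.5  61.7] yaw 132.88 F [ 2.3 -3.6 -1.3] M [-0.58 -0.66  0.13] Tz 0.09 op 9.0 d 58.1
t 14.45 p [629.8  68.5  61.7] yaw 132.91 F [ 3.1 -2.6 -1.2] M [-0.62 -0.64  0.08] Tz 0.108 op 9.0 d 58.1
t 14.5 p [629.8  68.5  61.7] yaw 132.92 F [ 3.2 -4.5 -1. ] M [-0.57 -0.66  0.15] Tz 0.114 op 9.1 d 58.0
```

View pics/w17c.png

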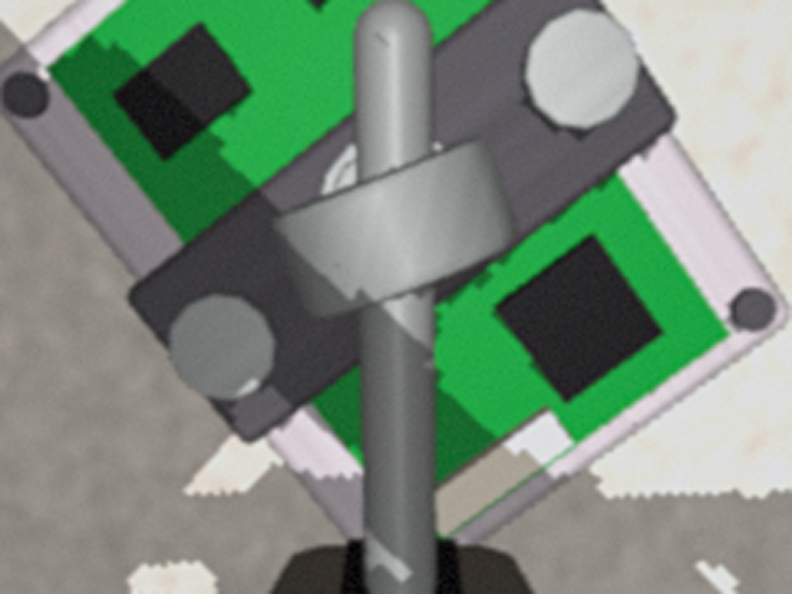

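{"api": "jog_arm", "payload": {"motion": [{"x":-0.3,"y":-2,"z":0,"ax":0,"ay":0,"az":2},{"x":-0.6,"y":-4,"z":0,"ax":0,"ay":0,"az":4},{"x":-0.6,"y":-4,"z":0,"ax":0,"ay":0,"az":4}]}}

```text
time: 14.88
tool_pos: [626.8, 65.7, 61.4]
tcp_rot: [-3.141, -0.001, 2.25]
wrist_force: [1.9, -2.1, -0.4]
opening: 9.0
```

```bash
python3 - <<'E'
from h import *
for i in range(2): rep(); r=get("wrist","w18")
rep()
E
```

```text
t 14.88 p [626.8  65.7  61.4] yaw 128.89 F [ 1.9 -2.1 -0.4] M [-0.35 -0.33  0.09] Tz 0.098 op 9.0 d 58.2
t 14.93 p [626.8  65.7  61.4] yaw 128.92 F [ 0.9 -2.6 -0.5] M [-0.34 -0.33  0.08] Tz 0.023 op 8.9 d 58.2
t 14.97 p [626.8  65.7  61.4] yaw 128.93 F [ 1.2 -1.5 -1.4] M [-0.37 -0.36  0.1 ] Tz 0.099 op 8.9 d 58.2
```

{"api": "jog_arm", "payload": {"motion": [{"x":-0.1,"y":-2,"z":0,"ax":0,"ay":0,"az":2},{"x":-0.2,"y":-4,"z":0,"ax":0,"ay":0,"az":4},{"x":-0.2,"y":-4,"z":0,"ax":0,"ay":0,"az":4}]}}

```text
time: 15.35
tool_pos: [623.7, 63.1, 61.4]
tcp_rot: [-3.141, -0.001, 2.18]
wrist_force: [-0.1, -0.7, -1.6]
opening: 9.3
```

```bash
python3 - <<'E'
from h import *
for i in range(2): rep(); r=get("wrist","w19")
rep()
E
```

```text
t 15.35 p [623.7  63.1  61.4] yaw 124.89 F [-0.1 -0.7 -1.6] M [-0.08 -0.06  0.11] Tz 0.08 op 9.3 d 58.4
t 15.4 p [623.7  63.2  61.4] yaw 124.92 F [-0.5  0.7 -0. ] M [-0.11 -0.04  0.14] Tz 0.136 op 8.9 d 58.4
t 15.45 p [623.8  63.1  61.4] yaw 124.94 F [-0.6 -0.5  0.1] M [-0.01  0.    0.17] Tz 0.128 op 9.1 d 58.4
```

{"api": "jog_arm", "payload": {"motion": [{"x":0,"y":-1.5,"z":0,"ax":0,"ay":0,"az":1.5},{"x":0.1,"y":-3,"z":0,"ax":0,"ay":0,"az":3},{"x":0.1,"y":-3,"z":0,"ax":0,"ay":0,"az":3}]}}

```text
time: 15.82
tool_pos: [621.3, 61.4, 61.4]
tcp_rot: [-3.141, -0.001, 2.128]
wrist_force: [-1.9, 0.4, -1.4]
opening: 9.1
```

```bash
python3 - <<'E'
from h import *
for i in range(2): rep(); r=get("wrist","w20")
rep()
crop(r,280,170,240,180,3.3,"pics/w20c.png")
E
```

```text
t 15.82 p [621.3  61.4  61.4] yaw 121.9 F [-1.9  0.4 -1.4] M [0.05 0.13 0.18] Tz 0.104 op 9.1 d 58.5
t 15.88 p [621.4  61.4  61.4] yaw 121.92 F [-2.  -0.1 -0.2] M [0.12 0.11 0.08] Tz -0.025 op 8.7 d 58.6
t 15.93 p [621.4  61.4  61.4] yaw 121.93 F [-1.9  0.1 -0.8] M [0.1  0.19 0.14] Tz 0.044 op 9.0 d 58.6
```

View pics/w20c.png

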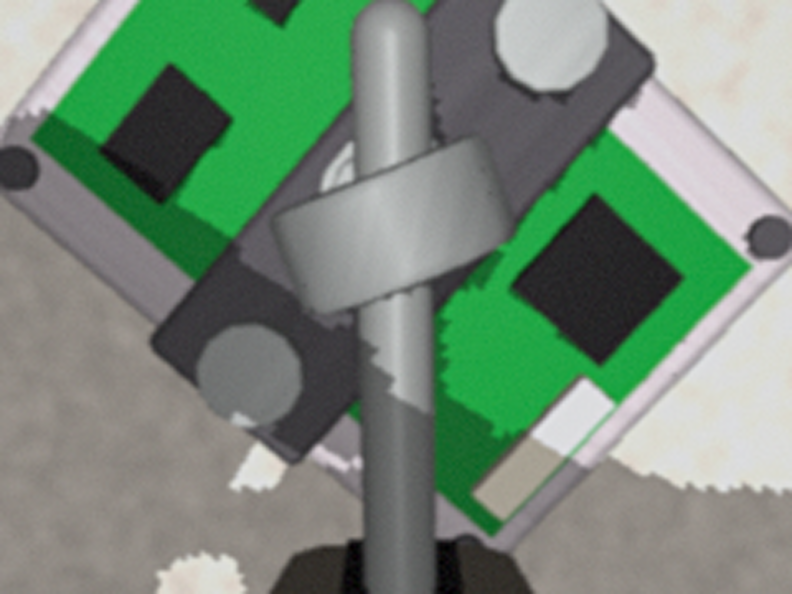

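{"api": "jog_arm", "payload": {"motion": [{"x":0.2,"y":-1.5,"z":0,"ax":0,"ay":0,"az":1.5},{"x":0.4,"y":-3,"z":0,"ax":0,"ay":0,"az":3},{"x":0.4,"y":-3,"z":0,"ax":0,"ay":0,"az":3}]}}

```text
time: 16.3
tool_pos: [618.9, 59.9, 61.6]
tcp_rot: [-3.142, 0.0, 2.075]
wrist_force: [-1.6, 0.1, -1.1]
opening: 8.9
```

```bash
cat >> h.py <<'E'
def avg(n=5,tag=None):
    T=[];F=[];M=[]
    for i in range(n):
        r=get("wrist",tag if i==n-1 else None); o=manip.observe(); T.append(torq(o));F.append(o["wrist_force"]);M.append(o["moment"])
    print("Tz",np.mean(T).round(3),"+-",np.std(T).round(3),"F",np.mean(F,0).round(2),"M",np.mean(M,0).round(3)); rep(); return r
E
python3 - <<'E'
from h import *
avg(5,"w21")
E
```

```text
Tz 0.096 +- 0.041 F [-1.37 -0.15 -0.8 ] M [-0.027  0.158  0.171]
t 16.55 p [618.9  59.9  61.6] yaw 118.93 F [-2.1 -0.1 -0.4] M [-0.03  0.15  0.15] Tz 0.043 op 8.8 d 58.6
```

{"api": "jog_arm", "payload": {"motion": [{"x":0.2,"y":-1.5,"z":0,"ax":0,"ay":0,"az":1.5},{"x":0.3,"y":-3,"z":0,"ax":0,"ay":0,"az":3},{"x":0.3,"y":-3,"z":0,"ax":0,"ay":0,"az":3}]}}

```text
time: 16.92
tool_pos: [616.4, 58.6, 61.7]
tcp_rot: [3.141, 0.0, 2.023]
wrist_force: [-0.1, -1.1, -0.9]
opening: 9.2
```

```bash
python3 - <<'E'
from h import *
r=avg(5,"w22")
crop(r,280,170,240,180,3.3,"pics/w22c.png")
E
```

```text
Tz 0.093 +- 0.056 F [-0.57 -1.36 -1.22] M [-0.235 -0.04   0.158]
t 17.18 p [616.4  58.6  61.7] yaw 115.93 F [ 0.4 -1.2 -0.7] M [-0.3  -0.05  0.19] Tz 0.177 op 8.8 d 58.5
```

View pics/w22c.png

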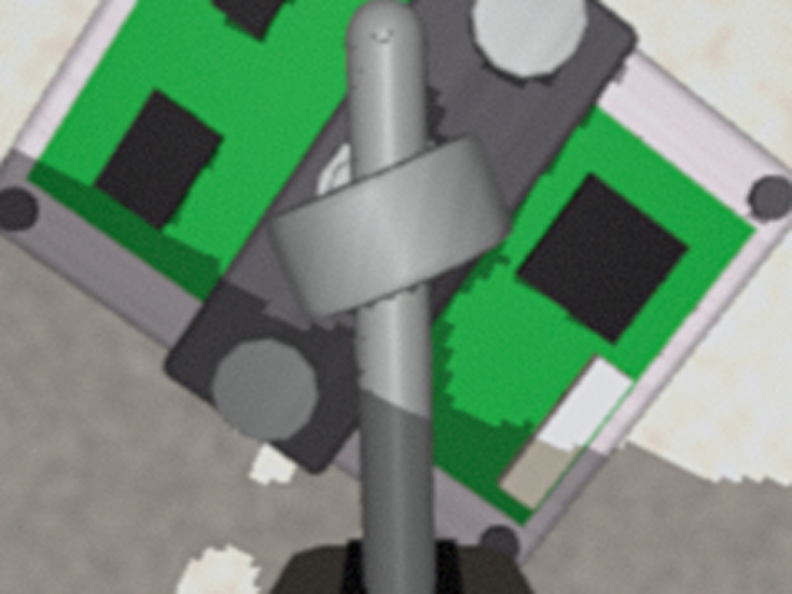

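{"api": "jog_arm", "payload": {"motion": [{"x":0,"y":-1,"z":0,"ax":0,"ay":0,"az":1},{"x":0.1,"y":-2,"z":0,"ax":0,"ay":0,"az":2},{"x":0.1,"y":-2,"z":0,"ax":0,"ay":0,"az":2}]}}

```text
time: 17.55
tool_pos: [614.7, 57.9, 61.9]
tcp_rot: [3.141, 0.001, 1.988]
wrist_force: [0.8, -1.5, -1.2]
opening: 9.0
```

```bash
python3 - <<'E'
from h import *
r=avg(5,"w23")
q,f=fit(r,[590.3,110],np.radians(-46),dphi=.3,dx=3);print(q,np.degrees(q[2]),f)
E
```

```text
Tz 0.24 +- 0.043 F [ 1.45 -1.86 -1.18] M [-0.345 -0.381  0.208]
t 17.8 p [614.7  57.9  61.8] yaw 113.92 F [ 1.6 -2.2 -0.6] M [-0.35 -0.39  0.22] Tz 0.251 op 8.8 d 58.5
[589.24738524 108.28691476  -0.73405428] -42.05821223193525 -26.27632140297292
```

{"api": "jog_arm", "payload": {"motion": [{"x":0,"y":-0.3,"z":0,"ax":0,"ay":0,"az":0.3},{"x":0,"y":-0.6,"z":0,"ax":0,"ay":0,"az":0.6},{"x":0,"y":-0.6,"z":0,"ax":0,"ay":0,"az":0.6}]}}

```text
time: 18.18
tool_pos: [614.1, 57.6, 61.8]
tcp_rot: [3.141, 0.0, 1.978]
wrist_force: [2.7, -2.5, -1.9]
opening: 9.0
```

```bash
python3 - <<'E'
from h import *
r=avg(6,"w24")
crop(r,280,170,240,180,3.3,"pics/w24c.png")
E
```

```text
Tz 0.292 +- 0.022 F [ 3.1  -3.31 -1.26] M [-0.49  -0.574  0.206]
t 18.48 p [614.   57.7  61.7] yaw 113.32 F [ 3.7 -3.2 -1.2] M [-0.51 -0.55  0.15] Tz 0.268 op 8.9 d 58.4
```

View pics/w24c.png

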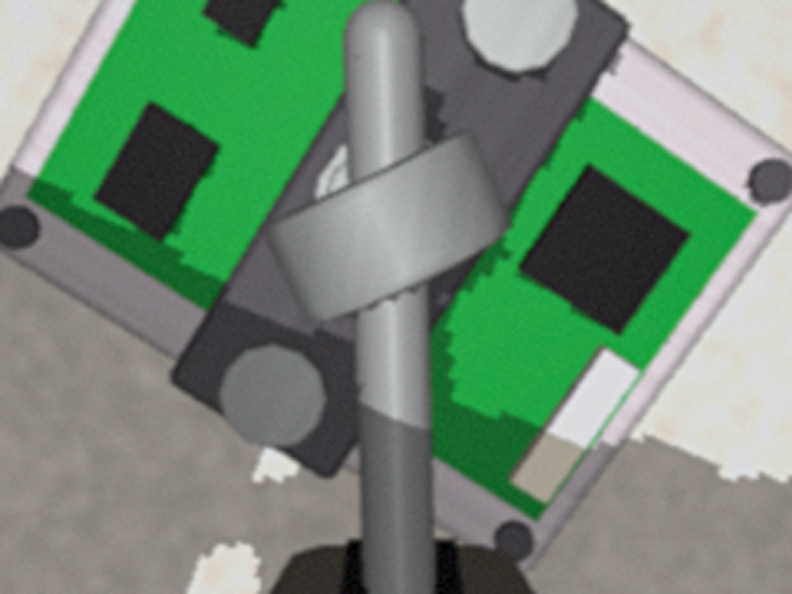

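{"api": "jog_arm", "payload": {"motion": [{"x":-0.2,"y":-0.4,"z":0,"ax":0,"ay":0,"az":0.4},{"x":-0.3,"y":-0.8,"z":0,"ax":0,"ay":0,"az":0.8},{"x":-0.3,"y":-0.8,"z":0,"ax":0,"ay":0,"az":0.8},{"x":-0.3,"y":-0.8,"z":0,"ax":0,"ay":0,"az":0.8}]}}

```text
time: 18.98
tool_pos: [613.3, 57.2, 61.7]
tcp_rot: [3.141, 0.0, 1.964]
wrist_force: [2.7, -2.2, -1.5]
opening: 9.0
```

```bash
python3 - <<'E'
from h import *
r=avg(8,"w25")
E
```

```text
Tz 0.358 +- 0.03 F [ 3.8  -1.79 -1.07] M [-0.303 -0.731  0.195]
t 19.38 p [613.2  57.3  61.6] yaw 112.53 F [ 4.2 -2.2 -0.8] M [-0.32 -0.75  0.22] Tz 0.392 op 8.5 d 58.5
```

{"api": "jog_arm", "payload": {"motion": [{"x":0,"y":0,"z":0,"ax":0,"ay":0,"az":0},{"x":0,"y":0,"z":0,"ax":0,"ay":0,"az":0},{"x":0,"y":0,"z":0,"ax":0,"ay":0,"az":0},{"x":0,"y":0,"z":0,"ax":0,"ay":0,"az":0},{"x":0,"y":0,"z":0,"ax":0,"ay":0,"az":0}]}}

```text
time: 20.0
tool_pos: [613.2, 57.2, 61.6]
tcp_rot: [3.141, -0.0, 1.964]
wrist_force: [4.9, -0.8, -0.5]
opening: 9.2
```

```bash
python3 - <<'E'
from h import *
r=avg(6,"w26")
crop(r,280,170,240,180,3.3,"pics/w26c.png")
q,f=fit(r,[590.3,110],np.radians(-46),dphi=.15,dx=3);print(q,np.degrees(q[2]),f)
cv2.imwrite("pics/o6.png",draw(r,[590.2,110.3,80],np.radians(-46),230,120,110,90,7))
E
```

```text
Tz 0.387 +- 0.023 F [ 4.13 -1.51 -1.06] M [-0.237 -0.761  0.199]
t 20.3 p [613.2  57.2  61.6] yaw 112.53 F [ 4.  -2.1 -0.4] M [-0.26 -0.8   0.18] Tz 0.346 op 8.9 d 58.5
[588.93454446 108.3155445   -0.69075037] -39.577081057529696 -26.417666819908895
```

View pics/o6.png

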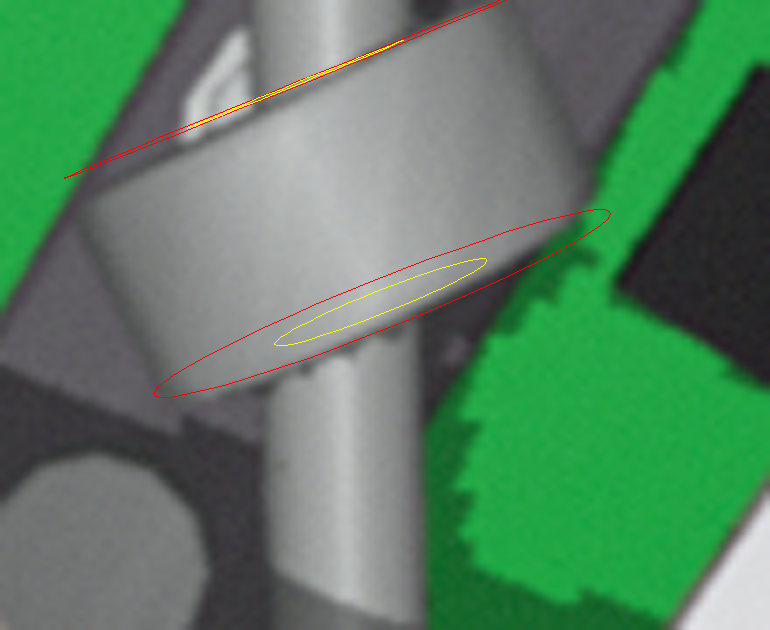

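{"api": "jog_arm", "payload": {"motion": [{"x":0.2,"y":4.3,"z":0,"ax":0,"ay":0,"az":-5},{"x":0.9,"y":9.3,"z":0,"ax":0,"ay":0,"az":-10},{"x":2,"y":14.2,"z":0,"ax":0,"ay":0,"az":-15},{"x":3.5,"y":19,"z":0,"ax":0,"ay":0,"az":-20},{"x":3.5,"y":19,"z":0,"ax":0,"ay":0,"az":-20}]}}

```text
time: 20.92
tool_pos: [627.9, 68.3, 60.7]
tcp_rot: [-3.139, -0.003, 2.312]
wrist_force: [-0.3, -1.0, -1.7]
opening: 9.0
```

```bash
python3 - <<'E'
from h import *
r=avg(3,"w27")
crop(r,280,170,240,180,3.3,"pics/w27c.png")
E
```

```text
Tz 0.026 +- 0.034 F [ 0.03  0.06 -1.18] M [-0.029 -0.133  0.022]
t 21.07 p [628.5  67.8  61.1] yaw 132.45 F [-0.1  0.2 -0.8] M [ 0.01 -0.13  0.02] Tz 0.023 op 8.9 d 57.7
```

View pics/w27c.png

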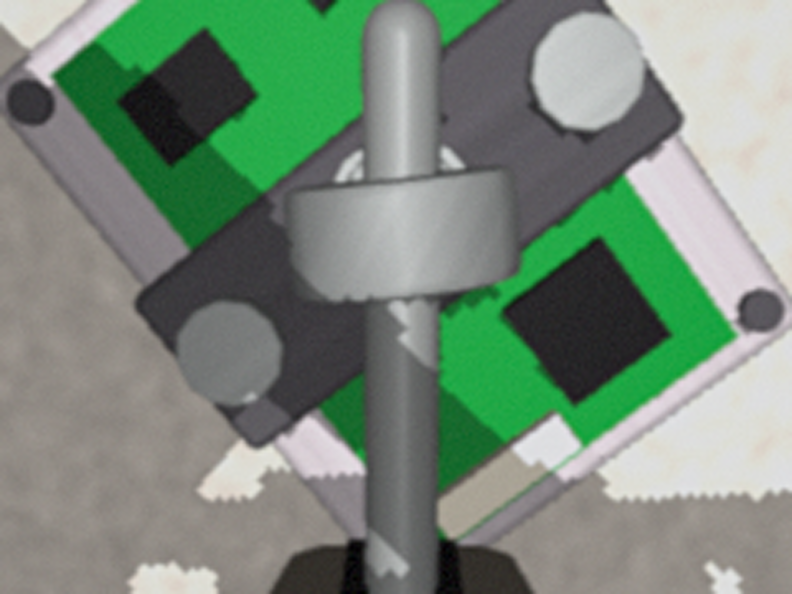

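{"api": "jog_arm", "payload": {"motion": [{"x":0.1,"y":4,"z":0,"ax":0,"ay":0,"az":-4},{"x":0.1,"y":4,"z":0,"ax":0,"ay":0,"az":-4},{"x":0.1,"y":4,"z":0,"ax":0,"ay":0,"az":-4}]}}

```text
time: 21.45
tool_pos: [632.0, 70.4, 61.5]
tcp_rot: [-3.141, -0.0, 2.381]
wrist_force: [-0.3, 0.6, -1.3]
opening: 8.8
```

```bash
python3 - <<'E'
from h import *
r=avg(3,"w28")
crop(r,280,170,240,180,3.3,"pics/w28c.png")
E
```

```text
Tz 0.028 +- 0.027 F [-0.04  0.48 -1.16] M [-0.01 -0.15  0.01]
t 21.6 p [632.1  70.4  61.6] yaw 136.48 F [-0.3  0.3 -1.7] M [ 0.01 -0.19  0.  ] Tz 0.002 op 8.8 d 58.4
```

View pics/w28c.png

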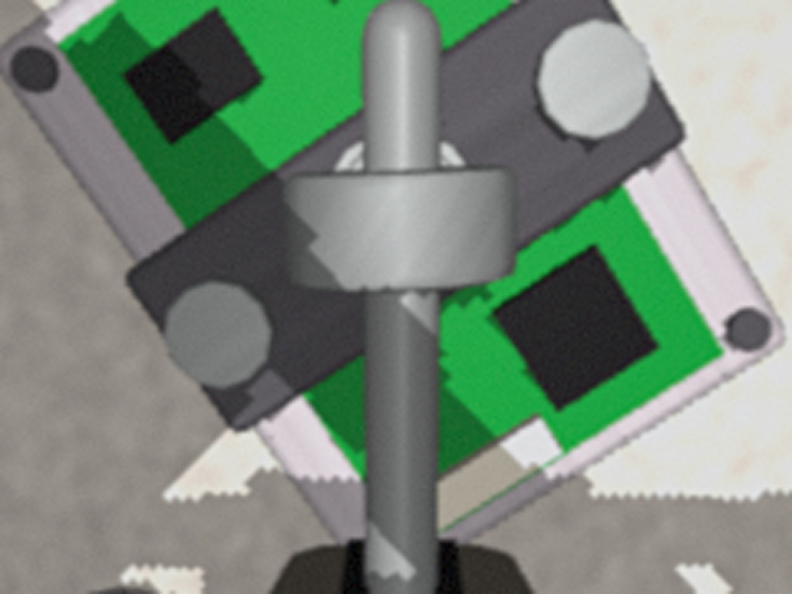

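{"api": "jog_arm", "payload": {"motion": [{"x":-8,"y":0,"z":0,"ax":0,"ay":0,"az":0},{"x":-18,"y":0,"z":0,"ax":0,"ay":0,"az":0},{"x":-28,"y":0,"z":0,"ax":0,"ay":0,"az":0},{"x":-38,"y":0,"z":0,"ax":0,"ay":0,"az":0},{"x":-48,"y":0,"z":0,"ax":0,"ay":0,"az":0}]}}

```text
time: 22.22
tool_pos: [667.7, 36.8, 61.6]
tcp_rot: [3.142, -0.0, 2.383]
wrist_force: [-0.4, 0.2, -0.0]
opening: 9.0
```

```bash
python3 - <<'E'
from h import *
r=avg(3,"w29")
crop(r,280,90,240,180,3.3,"pics/w29c.png")
s=get("scene","s29");crop(s,310,210,160,120,5,"pics/s29c.png")
E
```

```text
Tz -0.01 +- 0.085 F [-0.   -0.24 -0.61] M [-0.006 -0.134  0.01 ]
t 22.38 p [667.4  37.   61.5] yaw 136.49 F [ 0.4  0.4 -0.7] M [-0.   -0.13  0.01] Tz 0.07 op 8.9 d 107.0
```

View pics/w29c.png

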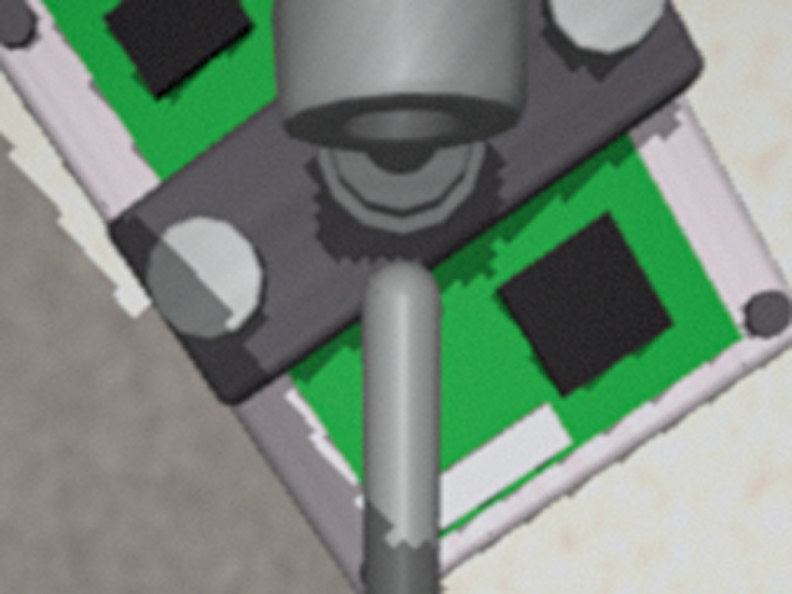

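View pics/s29c.png

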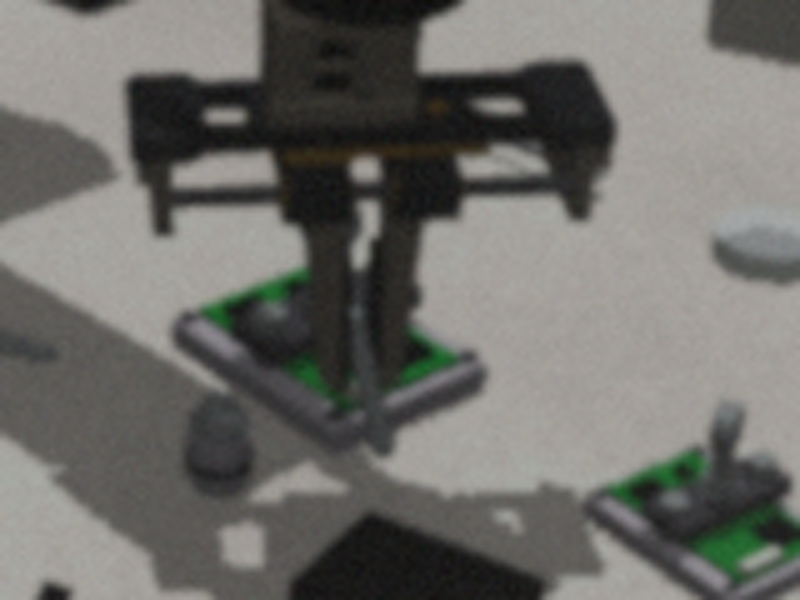

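{"api": "jog_arm", "payload": {"motion": [{"x":-3,"y":0,"z":-20,"ax":0,"ay":0,"az":0},{"x":-3,"y":0,"z":-60,"ax":0,"ay":0,"az":0},{"x":-3,"y":0,"z":-60,"ax":0,"ay":0,"az":0}]}}

```text
time: 22.8
tool_pos: [672.7, 35.2, 127.6]
tcp_rot: [3.136, 0.008, 2.383]
wrist_force: [0.6, 0.3, -0.7]
opening: 8.9
```

```bash
python3 - <<'E'
from h import *
rep(); print(shift([617.9,-170.9,122],-2.916))
E
```

```text
t 22.8 p [672.7  35.2 127.6] yaw 136.55 F [ 0.6  0.3 -0.7] M [-0.03 -0.08 -0.01] Tz 0.064 op 8.9 d 112.1
(array([-101.9, -187.3,    5.3]), array([  0.09,   0.59, -56.38]))
```

{"api": "jog_arm", "payload": {"motion": [{"x":-20,"y":-37,"z":0,"ax":0,"ay":0,"az":-10},{"x":-40,"y":-75,"z":0,"ax":0,"ay":0,"az":-20},{"x":-60,"y":-112,"z":0,"ax":0,"ay":0,"az":-30},{"x":-80,"y":-150,"z":0,"ax":0,"ay":0,"az":-40},{"x":-100,"y":-187,"z":0,"ax":0,"ay":0,"az":-50}]}}

```text
time: 23.42
tool_pos: [612.2, -170.0, 121.1]
tcp_rot: [3.141, -0.001, -3.022]
wrist_force: [-0.3, -0.5, -0.6]
opening: 8.9
```

{"api": "jog_arm", "payload": {"motion": [{"x":0,"y":0,"z":0,"ax":0,"ay":0,"az":-6.4},{"x":0,"y":0,"z":0,"ax":0,"ay":0,"az":-6.4},{"x":0,"y":0,"z":0,"ax":0,"ay":0,"az":-6.4},{"x":0,"y":0,"z":0,"ax":0,"ay":0,"az":-6.4}]}}

```text
time: 23.92
tool_pos: [613.2, -168.5, 121.5]
tcp_rot: [3.141, -0.0, -2.916]
wrist_force: [0.5, -0.4, -1.1]
opening: 9.1
```

```bash
python3 - <<'E'
from h import *
r=get("wrist","w30");rep();get("wrist");rep();print(shift([617.9,-170.9,121.5],-2.916))
E
```

```text
t 23.98 p [ 613.3 -168.5  121.5] yaw -167.07 F [-0.3 -0.3 -1.1] M [ 0.04 -0.11  0.04] Tz -0.042 op 9.0 d 280.5
t 24.02 p [ 613.3 -168.6  121.6] yaw -167.06 F [-0.8 -0.4 -1.5] M [ 0.11 -0.16 -0.04] Tz -0.281 op 9.1 d 280.6
(array([-4. , -3.2,  0.1]), array([ 0.  , -0.  ,  0.01]))
```

View pics/w30.png

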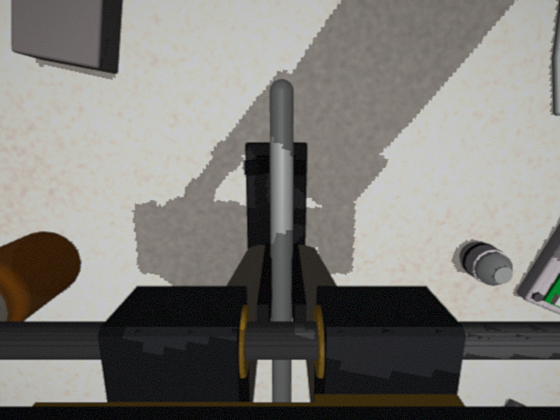

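{"api": "jog_arm", "payload": {"motion": [{"x":-4,"y":-4,"z":20,"ax":0,"ay":0,"az":0},{"x":-4,"y":-4,"z":50,"ax":0,"ay":0,"az":0},{"x":-4,"y":-4,"z":72,"ax":0,"ay":0,"az":0},{"x":-4,"y":-4,"z":72,"ax":0,"ay":0,"az":0},{"x":-4,"y":-4,"z":72,"ax":0,"ay":0,"az":0}]}}

```text
time: 24.65
tool_pos: [618.4, -172.4, 49.9]
tcp_rot: [-3.141, 0.001, -2.916]
wrist_force: [-0.3, -0.6, -1.2]
opening: 8.9
```

```bash
python3 - <<'E'
from h import *
r=get("wrist","w31");rep();get("wrist");rep();print(shift([617.9,-171.5,26.7],-2.916))
s=get("scene","s31");crop(s,215,265,110,90,7,"pics/s31c.png")
E
```

```text
t 24.7 p [ 618.8 -172.5   50.6] yaw -167.07 F [ 0.7 -0.6 -1.8] M [ 0.02 -0.14  0.01] Tz 0.189 op 9.0 d 284.9
t 24.75 p [ 618.9 -172.6   50.9] yaw -167.08 F [ 0.1  1.2 -0.7] M [ 0.02 -0.1  -0.06] Tz 0.013 op 9.2 d 285.1
(array([ 0.8,  1.3, 24.2]), array([-0.08,  0.1 , -0.  ]))
```

View pics/w31.png

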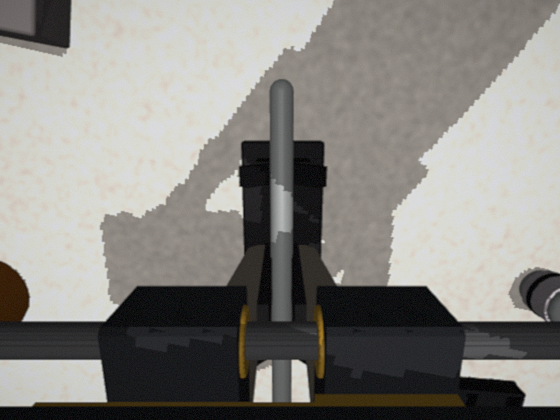

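View pics/s31c.png

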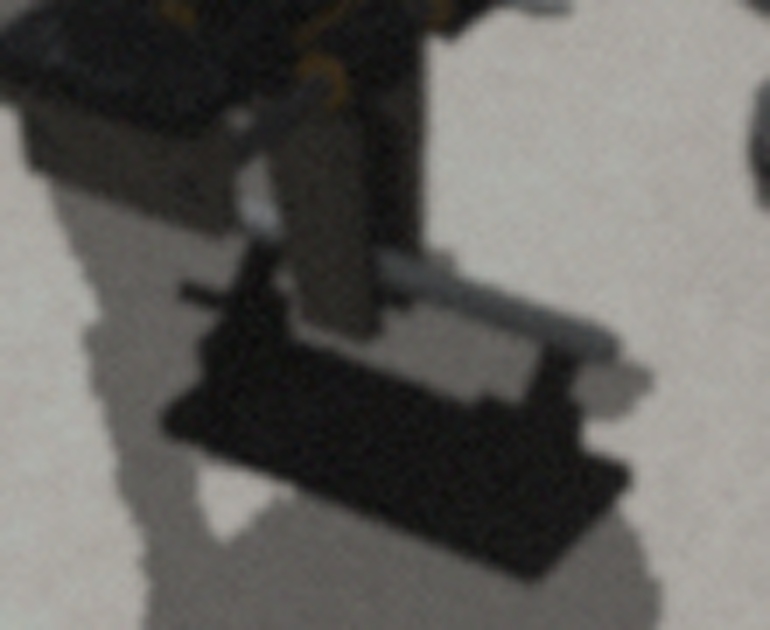

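{"api": "jog_arm", "payload": {"motion": [{"x":0.8,"y":1,"z":12,"ax":0,"ay":0,"az":0},{"x":0.8,"y":1,"z":20,"ax":0,"ay":0,"az":0},{"x":0.8,"y":1,"z":23,"ax":0,"ay":0,"az":0},{"x":0.8,"y":1,"z":23,"ax":0,"ay":0,"az":0},{"x":0.8,"y":1,"z":23,"ax":0,"ay":0,"az":0}]}}

```text
time: 25.42
tool_pos: [617.1, -172.0, 26.7]
tcp_rot: [-3.14, 0.0, -2.916]
wrist_force: [-0.6, -4.4, 0.1]
opening: 8.8
```

```bash
python3 - <<'E'
from h import *
r=get("wrist","w32");rep();get("wrist");rep()
E
```

```text
t 25.48 p [ 617.1 -171.9   26.7] yaw -167.08 F [ 0.  -3.9 -0.7] M [-0.59 -0.16  0.01] Tz -0.095 op 9.2 d 284.2
t 25.52 p [ 617.2 -171.9   26.7] yaw -167.08 F [ 0.2 -3.7  0.3] M [-0.65 -0.12 -0.05] Tz -0.084 op 9.2 d 284.2
```

View pics/w32.png

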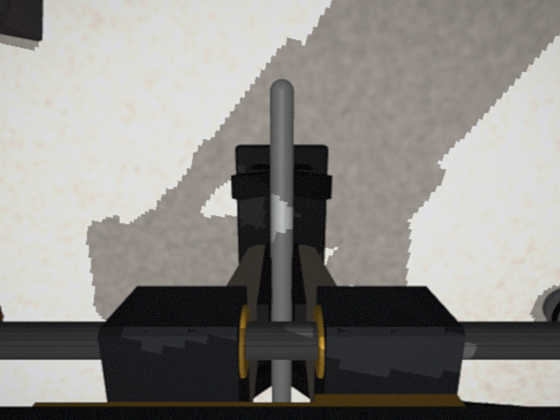

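{"api": "jog_arm", "payload": {"motion": [{"x":0,"y":-0.7,"z":0.3,"ax":0,"ay":0,"az":0},{"x":0,"y":-0.7,"z":0.6,"ax":0,"ay":0,"az":0},{"x":0,"y":-0.7,"z":0.6,"ax":0,"ay":0,"az":0}]}}

```text
time: 25.9
tool_pos: [617.2, -172.0, 26.6]
tcp_rot: [-3.142, 0.0, -2.916]
wrist_force: [-2.8, -2.1, 4.3]
opening: 9.3
```

```bash
python3 - <<'E'
from h import *
avg(3)
E
```

```text
Tz -0.936 +- 0.058 F [-3.02 -1.9   5.31] M [-0.214  0.305 -0.029]
t 26.05 p [ 617.2 -172.    26.6] yaw -167.07 F [-2.8 -2.1  4.7] M [-0.23  0.33 -0.02] Tz -0.878 op 8.9 d 284.3
```

{"api": "jog_arm", "payload": {"fingers": 0.5, "motion": [{"x":0,"y":0,"z":0,"ax":0,"ay":0,"az":0},{"x":0,"y":0,"z":0,"ax":0,"ay":0,"az":0},{"x":0,"y":0,"z":0,"ax":0,"ay":0,"az":0},{"x":0,"y":0,"z":0,"ax":0,"ay":0,"az":0},{"x":0,"y":0,"z":0,"ax":0,"ay":0,"az":0}]}}

```text
time: 26.68
tool_pos: [617.1, -171.9, 25.9]
tcp_rot: [3.141, -0.0, -2.916]
wrist_force: [0.6, -0.1, -0.2]
opening: 46.0
```

{"api": "jog_arm", "payload": {"motion": [{"x":0,"y":0,"z":-15,"ax":0,"ay":0,"az":0},{"x":0,"y":0,"z":-40,"ax":0,"ay":0,"az":0},{"x":0,"y":0,"z":-90,"ax":0,"ay":0,"az":0},{"x":0,"y":0,"z":-140,"ax":0,"ay":0,"az":0},{"x":0,"y":0,"z":-190,"ax":0,"ay":0,"az":0}]}}

```text
time: 27.3
tool_pos: [617.2, -172.0, 219.1]
tcp_rot: [-3.141, 0.001, -2.916]
wrist_force: [0.6, 0.7, -0.6]
opening: 46.0
```

```bash
python3 - <<'E'
from h import *
get("wrist");get("wrist");r=get("wrist","w33");rep()
crop(r,285,190,80,200,3,"pics/w33c.png")
s=get("scene","s33");crop(s,215,265,110,90,7,"pics/s33c.png"); get("top","t33")
E
```

```text
t 27.45 p [ 619.3 -173.   221.4] yaw -167.07 F [-0.7 -0.2 -1.1] M [ 0.07 -0.13  0.03] Tz -0.175 op 46.2 d 285.5
```

View pics/w33.png

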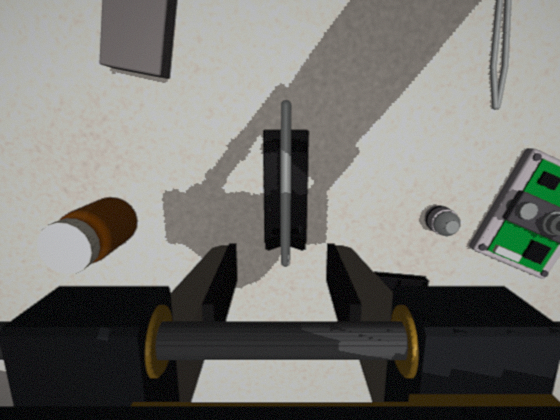

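View pics/s33c.png

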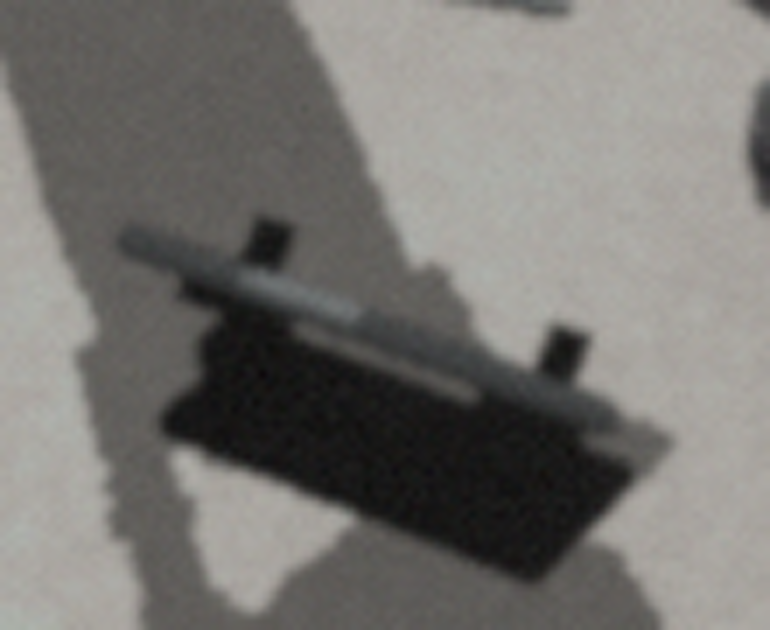

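View pics/s33.png

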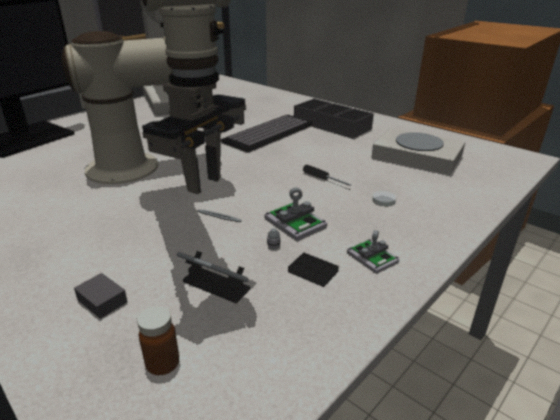

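```bash
python3 - <<'E'
from h import *
r=get("wrist","w34");rep()
crop(r,285,180,100,200,4,"pics/w34c.png")
e=[onz(r,286,99,45),onz(r,285.5,266,45)];d=e[1]-e[0];print(np.round(e,1),np.linalg.norm(d),np.mean(e,0),np.degrees(np.arctan2(d[1],d[0])))
s=load("s33"); q,f=fit(s,[590.3,110],np.radians(-45),dphi=.5,dx=4);print(q,np.degrees(q[2]),f)
x0,y0,w,h,k=255,165,80,60,8
cv2.imwrite("pics/o7.png",draw(s,[590.2,110.3,80],np.radians(-45),x0,y0,w,h,k))
E
```

```text
t 27.6 p [ 616.3 -171.6  214.7] yaw -167.07 F [ 0.2  0.9 -0.4] M [ 0.1  -0.14 -0.01] Tz 0.08 op 45.4 d 283.8
[[ 527.7 -189.2   45. ]
 [ 689.1 -152.3   45. ]] 165.5020101566967 [ 608.39403701 -170.75130582   45.        ] 12.913608705028912
[ 5.91147685e+02  1.09324866e+02 -3.19686112e-01] -18.316664994874053 -37.94157944839166
```

View pics/w34c.png

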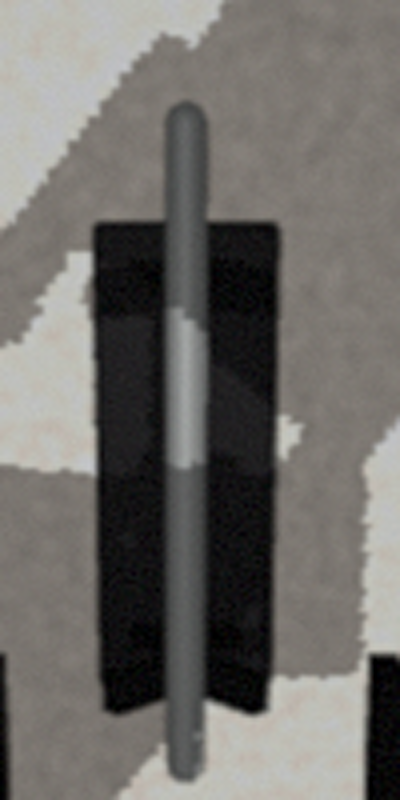

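View pics/o7.png

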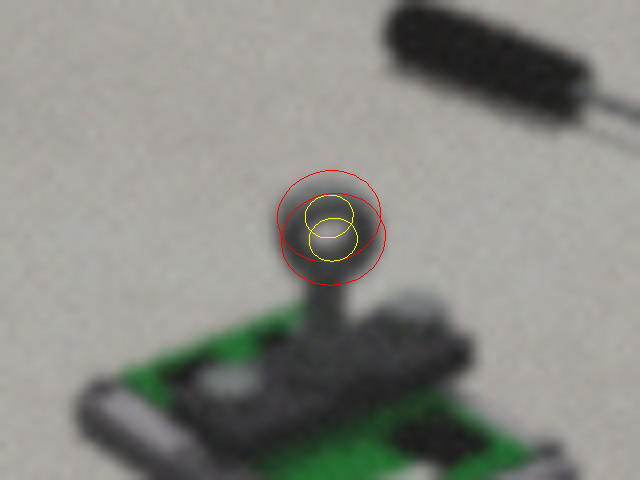

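```bash
python3 - <<'E'
from h import *
t0,t=load("t1"),load("t33")
get("wrist");r=get("wrist","w35");o=rep();print(o["qd"].round(3))
e=[onz(r,286,103.5,45),onz(r,286,275,45)];d=e[1]-e[0];print(np.linalg.norm(d),np.mean(e,0),np.degrees(np.arctan2(d[1],d[0])))
c=np.hstack([x["pixels"][110:310,100:440,::-1] for x in (t0,t)]);cv2.imwrite("pics/cmp.png",c)
E
```

```text
t 27.7 p [ 616.1 -171.5  213.9] yaw -167.08 F [ 0.5 -0.1 -0.2] M [ 0.09 -0.21 -0.01] Tz 0.143 op 46.1 d 283.7
[-0.001  0.002 -0.004 -0.001  0.     0.   ]
170.5990486522189 [ 613.53536451 -168.42641982   45.        ] 13.090002939474704
```

View pics/cmp.png

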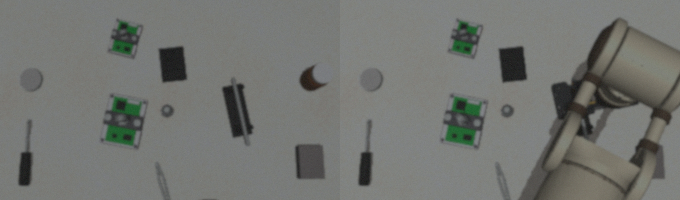

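View pics/w35.png

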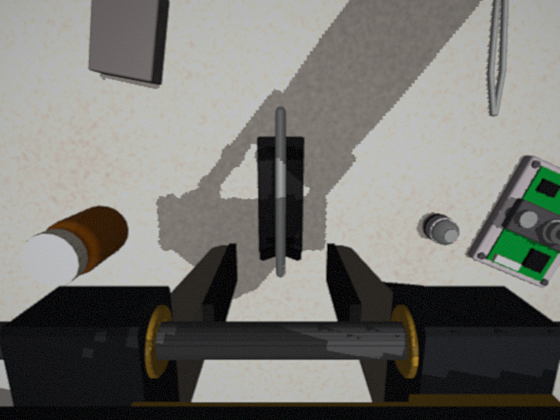

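```bash
python3 - <<'E'
from h import *
r=load("w35")
e=[onz(r,280.3,107,45),onz(r,280.8,276,45)];d=e[1]-e[0];print(np.linalg.norm(d),np.mean(e,0),np.degrees(np.arctan2(d[1],d[0])))
print(manip.hand_in())
E
```

```text
168.62194777213702 [ 616.78158303 -173.15806285   45.        ] 13.042085959178953
the job is handed in; nothing more can be done
None
```

The eye screw is tightened and the bar is back in its rest; I handed the job in at about 28 s, and no verdict is reported.

**What I did**
- I took the bar from its rest and slid it through the eye of the larger clamp, which measured about 119 x 92 mm, so it stuck out about 20 mm beyond. The other clamp measured about 83 x 70 mm.
- I turned the eye clockwise about 57°. It turned at about 0.10 N m, until the torque climbed to 0.24 N m with almost no further turn.
- I then held it at 0.36 to 0.39 N m for over a second.
- I swung the bar back into line with the hole, drew it out and laid it in both notches. I released it and raised the arm clear.

**What my last checks showed**
- **Eye:** A ring model drawn at −45° lies over the eye in the scene picture. The pictures put the stop at −44° to −46°, so the eye stayed home.
- **Bar:** It lies level in both notches, with its centre at about (617, −173) mm and yaw 13.0°. At the start it was at (618, −172.5) mm and 13.2°.
- **Bystanders:** In the top view the dish, driver, tray, objective and tweezers look unmoved. The arm hid the jar and part of the box there, but both look in place in the scene view.

**Weaker checks**
- Several automatic ring fits disagreed with the pictures, by about 4 to 6° near the stop and by 27° in the final scene view. I went by the overlays and the torque instead.
- The first readings of the final bar position were off by up to about 8 mm, because the arm was still settling and I picked the pixels roughly. I re-measured once it was still.
- I did not read the bar-eye contact force directly. From the torque I put it at roughly 25 to 50 N.

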